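# Load a clip strip into the bag clipper and close its cover rail

### The arm

A 6-joint arm with a two-finger parallel gripper is mounted at the origin on the work surface. World frame = base frame: x ahead of the robot, y to its left, z up, the work surface at z = 0. Lengths are in m, angles in rad, forces in N, time in s.
With the tool pointing down it reaches from about 0.3 to 0.775 m from the base axis. Payload 14.6 kg.
Tool frame: the origin (TCP) lies between the finger pads; the fingertips stand 8 mm ahead of it and the grasp point (between the pads) lies 11 mm behind it; z points along the fingers, y is the direction in which the jaws open and shut (so a half turn about z gives the same grasp; the last joint's range is limited). The gripper opens to 94 mm and grips with 3 to 60 N. Pads are 16 mm wide; open, the fingers measure 119 mm over their backs; the gripper's body (75 mm by 177 mm) begins 78 mm behind the grasp point.
Start: joints at [1.267, 0.3, 1.521, -0, 1.321, -0.067], TCP at [0.129, 0.535, 0.213] pointing down, gripper open.
Joint ranges: [-3.03, 3.03], [-0.79, 2.21], [0.23, 2.52], [-1.04, 4.18], [0, 3.07], [-2.55, 2.55]. Speed limits (rad/s): [2.22, 2.22, 2.57, 3.14, 3.14, 3.14].

### API

Orientations are given as [roll, pitch, yaw] about the fixed x, y, z axes, in that order (R = Rz(yaw) Ry(pitch) Rx(roll)).
In Python, from station import ctrl, viewer, workorder gives the robot as it stands.
- The arm moves only by the tool play_rows, never from a script. Its argument "commands" is a list of rows, each an object of numbers: "dx", "dy", "dz": the shift along the tool's x, y, z in m; "ax", "ay", "az": the turn, a rotation vector about the tool's x, y, z in degrees. In form: [{"dx": .., "dy": .., "dz": .., "ax": .., "ay": .., "az": ..}, ...]. A call has exactly 5 rows; each row shifts and turns the pose as measured when the row begins, along the tool's axes as they then stand; what a row does not reach is not made up. A row lasts 1/12 s, in which the tool goes at most 41.7 mm and 7.16 degrees, less where a joint would pass 70% of its speed; a pose out of reach is approached as far as the arm can. A call with a gripper value outside its range is refused whole. "claw" is the opening, from 0 (shut) to 1 (fully open), set as the call begins (left out, the last holds). The fingers move at their own pace and stop on an object; "squeeze" is the grip in N (left out, the last holds). Time passes only in rows, so rows that do not move let the fingers close, or fill a call up. It gives the time, the measured TCP pose, the force and the opening at its end, in the units of the state.
- ctrl.get_obs(): the state, without advancing time (a new reading comes with each control period).
- viewer.camera(name): name is "scene" or "top" or "wrist"; returns the picture (480x640x3 uint8, red, green, blue); there is no depth.
- viewer.camera_model(name): a dict with "K" (3x3 intrinsics, pixels), "dist_coeffs" ([k1, k2, p1, p2, k3] as OpenCV has them; the pictures are not rectified), "pose" (4x4, takes a point from camera to world coordinates); the wrist camera has in their place "T_tool_cam" (4x4, takes a point from camera to tool coordinates, whose origin is the TCP and whose axes are the flange's). Camera axes: x right, y down, z forward; pixel columns grow to the right and rows downward; lengths in m; the calibration is good to about 2 mm. A picture is of the moment at which its call begins: read the wrist's pose just before it. camera_model takes no time and is no camera call.
- workorder.hand_in(): hands the job in, once; it reports no verdict.
The state is a dict: "time_s": time; "qpos": joint angles; "joint_vel": joint speeds; "tau": joint torques, N m; "ee_pos": TCP position; "eef_rot": TCP orientation; "force": force on the tool from outside, world axes, zero at the start; "moment": the same for the moment, N m; "grip_width": finger opening in m.
Only numpy, scipy, OpenCV 4.12 (cv2) and the standard library are available. Lean on these libraries where they do the work, as an engineer would, in place of code of your own. Each camera call takes 0.05 s, during which the arm holds its last target. There are 200 camera calls.

### The job

Load the strip of brass bag clips into the bench clipper: push the sprung yellow follower back with the strip's end, bring the strip down behind the orange front stop and press it flat onto the channel floor. Then slide the blue cover rail fully home over it. Go gently, feeling for contacts rather than forcing anything, and do not disturb the jar, the pot or the cardboard box.

Things in the scene. Friction and masses are not known exactly. Their poses are not given: they have to be found in the camera images.
- strip_mid (a point): Centre of the loose brass clip strip, a straight bar with dark cross lines: 90 long (its x), 16 wide (y), 32 high (z), 0.11 kg. It stands upright on the bench; this point is half-way up, 16 above its underside. The two ends are alike, so it may go in either way round.
- strip: The same strip; origin at the centre of its underside, axes as above.
- clipper: Grey bench bag clipper, fixed, 320 long. Origin on the bench below the channel's middle; x along the magazine from spring housing (-x) to the head with two prongs (+x; from x 91, 70 high), z up. Pushes under 25 N are safe. An insert carrying stop and follower (always 82 apart) is clamped up to 16 either way along x, new each time and not measured: feel or look for it.
- follower_nominal (a point): Nominal place (x -37 from the channel's middle; the true one up to 16 off along x) of the top of the yellow follower's front face at rest, 30 above the channel floor. The follower is 15 wide, slides 12 towards -x to a hard end; spring about 3 N at first touch, 8 N at the end. The 82 between it and the stop is 8 less than the strip's length; squeezed, the strip will not drop by itself.
- stop_nominal (a point): Nominal place (x +45 from the channel's middle; the true one off by the same amount as the follower's) of the upper rear edge of the orange front stop, 12 above the channel floor. A strip held level with its underside higher than that passes over the stop while its end pushes the follower.
- channel (a point): Middle of the channel floor, 45 above the bench over the clipper's origin; axes as the clipper's. The channel is 18 wide between straight walls 7 high; aluminium lips above them flare out like a funnel up to about 12 above the floor, 34 over all. Nothing beside the channel is higher. A strip fully down has its centre 16 above this point.
- rail (a joint): Blue cover rail sliding along the clipper's x: 0 = fully home at a hard stop, growing (m) as drawn back to -x; starts 0.13 to 0.145 open, stays where left, slides at about 3 N. Plate 170 long, 30 wide, 4 thick, underside 34 above the channel floor (2 above a seated strip; one standing proud blocks it); home it spans x -115 to +55.
- tab (a point): On the rail: middle of the rear (-x) face of its upright push tab, 17 above the cover plate's underside. The tab is 10 thick along x, 30 wide, 26 high; its top is 13 above this point and the plate's upper surface 13 below. Axes as the clipper's. With the rail home the point is at clipper x = -25, y = 0.
- jar_mid (a point): Middle of an amber glass jar with gold cap, 66 across, 100 high; leave alone.
- pot_mid (a point): Middle of a white plastic pot, 90 across, 80 high; leave alone.
- box_mid (a point): Middle of a cardboard box, 100 x 70, 45 high; leave alone.

How it is judged:
By the outcome, as a careful person would: the job done as asked, in the order asked, and still so for the second after the job is handed in, with the robot touching nothing.
It also fails if it takes over 67 s, if anything falls off the work surface, if the arm or the gripper's body presses on something with over 40 N, if the wrist force passes 120 N, or if a joint passes its speed limit or range.

## Working session

There is one attempt and no reset: what is moved stays moved. The work goes in short steps, Python scripts to look and compute and a tool call to move; the robot and the scene stay as the last step left them, time stands still between calls to the robot, and variables do not carry over. Pictures are saved under pics/ and viewed, about 8 in all and at most 12, crops included, and the job is handed in when it is done.

Besides the shell and the picture viewer there is one more tool, called after "Call:" in YAML: its name, and indented under it one key for each argument. play_rows: Moves the arm, as the interface text tells. Its arguments: {"type":"object","properties":{"commands":{"type":"array","items":{"type":"object","properties":{"dx":{"type":"number"},"dy":{"type":"number"},"dz":{"type":"number"},"ax":{"type":"number"},"ay":{"type":"number"},"az":{"type":"number"}}}},"claw":{"type":"number"},"squeeze":{"type":"number"}},"required":["commands"]}

```bash
mkdir -p pics; cat > h.py <<'E'
import numpy as np, cv2
from scipy.spatial.transform import Rotation as R
from station import ctrl, viewer, workorder
def grab(n,f=None):
    o=ctrl.get_obs(); im=viewer.camera(n); m=viewer.camera_model(n)
    if n=='wrist':
        T=np.eye(4);T[:3,:3]=R.from_euler('xyz',o['eef_rot']).as_matrix();T[:3,3]=o['ee_pos'];P=T@np.array(m['T_tool_cam'])
    else: P=np.array(m['pose'])
    if f: cv2.imwrite('pics/'+f,im[:,:,::-1])
    return im,np.array(m['K'],float),np.array(m['dist_coeffs'],float),P
def ray(c,uv):
    _,K,d,P=c; p=cv2.undistortPoints(np.array(uv,float).reshape(-1,1,2),K,d).reshape(-1,2)
    v=np.c_[p,np.ones(len(p))]@P[:3,:3].T; return P[:3,3],v
def onz(c,uv,z):
    o,v=ray(c,uv); return o+v*((z-o[2])/v[:,2])[:,None]
def proj(c,X):
    _,K,d,P=c; Q=np.linalg.inv(P); X=np.array(X,float).reshape(-1,3)
    return cv2.projectPoints(X,cv2.Rodrigues(Q[:3,:3])[0],Q[:3,3],K,d)[0].reshape(-1,2)
E
python3 - <<'E'
from h import *
a=grab('top','t0.png');b=grab('scene','s0.png')
print(a[3],b[3],a[1]); print(ctrl.get_obs())
E
```

```text
[[ 0.02572448 -0.99296432  0.11558593  0.49354186]
 [-0.99966828 -0.02540615  0.00422662  0.0409043 ]
 [-0.00126029 -0.11565632 -0.99328849  1.15994649]
 [ 0.          0.          0.          1.        ]] [[-0.42578825  0.61146323 -0.66694609  1.43761281]
 [ 0.90462561  0.30306674 -0.29967158  0.41082271]
 [ 0.01889103 -0.73093315 -0.68218756  0.92094053]
 [ 0.          0.          0.          1.        ]] [[439.92494389   0.         318.95932004]
 [  0.         439.92494389 242.51295251]
 [  0.           0.           1.        ]]
{'time_s': 0.1, 'qpos': array([ 1.26740788e+00,  3.00425734e-01,  1.52152308e+00,  3.24752987e-05,
        1.32070970e+00, -6.66029067e-02]), 'joint_vel': array([ 0.00046644, -0.00012079, -0.00363297, -0.00140703, -0.00034443,
        0.00046727]), 'tau': array([ 1.30506156e-03, -5.32640183e+01, -3.53291953e+01,  7.09858630e-02,
        2.34616647e-02, -6.17613114e-05]), 'ee_pos': array([0.1289455 , 0.53443274, 0.21293575]), 'eef_rot': array([-3.14053126e+00, -1.02323106e-04,  2.90479900e+00]), 'force': array([ 0.73446688, -0.17492906,  0.22050738]), 'moment': array([-0.02938919, -0.00844877, -0.02179984]), 'grip_width': 0.0939823356885909}
```

View pics/t0.png

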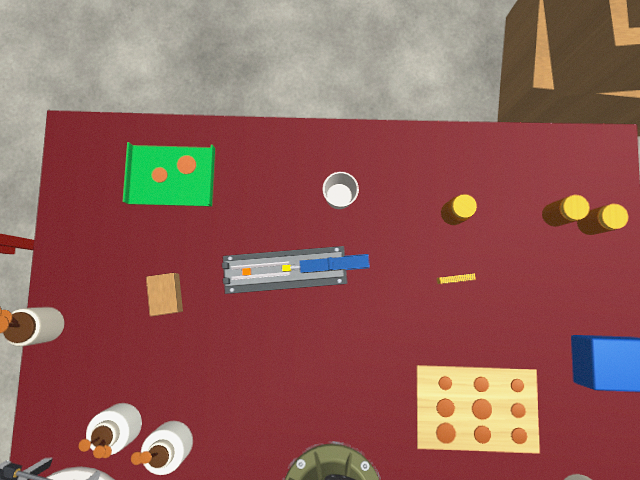

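View pics/s0.png

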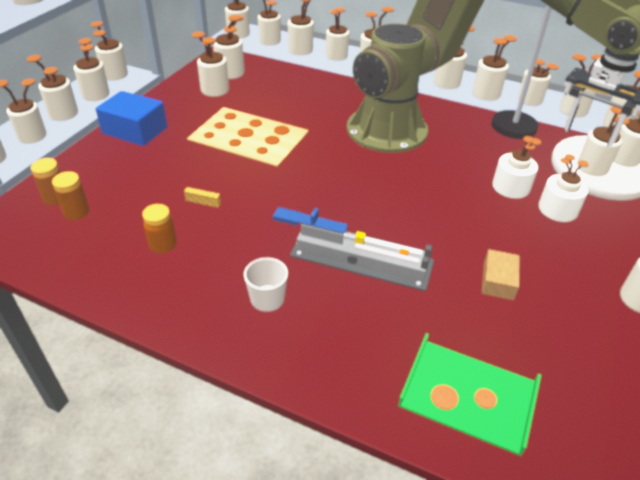

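```bash
cat > m.py <<'E'
from h import *
a=grab('top'); im=a[0]; hsv=cv2.cvtColor(im,cv2.COLOR_RGB2HSV)
def blob(lo,hi,box):
    m=cv2.inRange(hsv,lo,hi); k=np.zeros_like(m); x0,y0,x1,y1=box; k[y0:y1,x0:x1]=m[y0:y1,x0:x1]
    c=max(cv2.findContours(k,0,1)[0],key=cv2.contourArea); return c.reshape(-1,2),cv2.contourArea(c)
def show(n,lo,hi,box,z):
    c,A=blob(lo,hi,box); w=onz(a,c,z)[:,:2]*1000
    r=cv2.minAreaRect(w.astype(np.float32)); print(n,A,'mean px',c.mean(0),'rect',np.round(r[0],1),np.round(r[1],1),r[2])
show('strip',(18,80,80),(35,255,255),(420,260,500,300),.032)
show('orange',(5,150,120),(17,255,255),(225,255,270,285),.057)
show('yellow',(22,150,120),(35,255,255),(270,255,300,285),.075)
show('rail',(100,100,60),(125,255,255),(290,245,380,285),.083)
show('jar',(20,150,120),(32,255,255),(430,180,485,230),.100)
cv2.imwrite('pics/tc.png',cv2.resize(im[235:305,210:490][:,:,::-1],None,fx=2.8,fy=2.8,interpolation=2))
E
python3 m.py
```

```text
strip 180.5 mean px [455.74698795 278.08433735] rect [ 542.2 -305.2] [15.2 95.9] 8.249746322631836
orange 30.5 mean px [246.80645161 271.16129032] rect [545.4 226.3] [15.  20.3] 1.4390976428985596
yellow 36.5 mean px [286.08 267.44] rect [554.5 125.1] [14.9 19.7] 1.9223651885986328
rail 804.0 mean px [334.41772152 263.3164557 ] rect [568.2   7. ] [ 34.4 169.5] 6.254181861877441
jar 405.5 mean px [463.75384615 205.75384615] rect [ 715.7 -306. ] [54.6 58.2] 1.3408066034317017
```

View pics/tc.png

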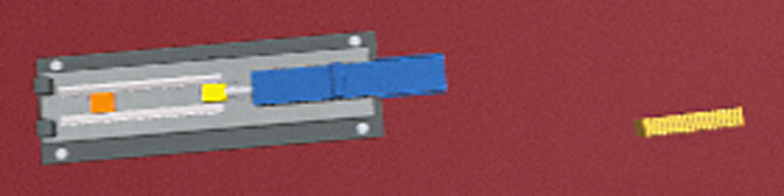

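```bash
cat > plan.py <<'E'
import sys
from h import *
# usage: plan x y z yawdeg rows
x,y,z,yw,n=map(float,sys.argv[1:6]); n=int(n); o=ctrl.get_obs(); p=np.array(o['ee_pos']); M=R.from_euler('xyz',o['eef_rot']).as_matrix()
Mt=R.from_euler('xyz',[np.pi,0,np.radians(yw)]).as_matrix(); d=(np.array([x,y,z])-p)/n
rv=R.from_matrix(M.T@Mt).as_rotvec(); print('pos',p.round(4),'yaw',np.degrees(o['eef_rot'][2]).round(2),'F',o['force'].round(1),'t',o['time_s'],'grip',o['grip_width'].round(4))
for i in range(n):
    Mi=M@R.from_rotvec(rv*i/n).as_matrix(); s=Mi.T@d; a=np.degrees(rv)/n
    print({k:float(round(v,4)) for k,v in zip(['dx','dy','dz'],s)},a.round(2))
E
python3 plan.py .52 .15 .33 97 15
```

```text
Traceback (most recent call last):
  File "plan.py", line 6, in <module>
    rv=R.from_matrix(M.T@Mt).as_rotvec(); print('pos',p.round(4),'yaw',np.degrees(o['eef_rot'][2]).round(2),'F',o['force'].round(1),'t',o['time_s'],'grip',o['grip_width'].round(4))
                                                                                                                                                           ^^^^^^^^^^^^^^^^^^^^^
AttributeError: 'float' object has no attribute 'round'
```

```bash
sed -i "s/o\['grip_width'\].round(4)/round(float(o['grip_width']),4)/" plan.py
python3 plan.py .52 .15 .33 97 15; python3 -c "
from h import *;print(viewer.camera_model('wrist'))"
```

```text
pos [0.129  0.5345 0.213 ] yaw 166.43 F [ 0.3  0.1 -0.3] t 0.15 grip 0.0944
{'dx': -0.0314, 'dy': -0.0188, 'dz': -0.0078} [-0.    0.    4.63]
{'dx': -0.0328, 'dy': -0.0162, 'dz': -0.0078} [-0.    0.    4.63]
{'dx': -0.034, 'dy': -0.0135, 'dz': -0.0078} [-0.    0.    4.63]
{'dx': -0.0349, 'dy': -0.0107, 'dz': -0.0078} [-0.    0.    4.63]
{'dx': -0.0357, 'dy': -0.0079, 'dz': -0.0078} [-0.    0.    4.63]
{'dx': -0.0362, 'dy': -0.005, 'dz': -0.0078} [-0.    0.    4.63]
{'dx': -0.0365, 'dy': -0.002, 'dz': -0.0078} [-0.    0.    4.63]
{'dx': -0.0365, 'dy': 0.0009, 'dz': -0.0078} [-0.    0.    4.63]
{'dx': -0.0364, 'dy': 0.0039, 'dz': -0.0078} [-0.    0.    4.63]
{'dx': -0.0359, 'dy': 0.0068, 'dz': -0.0078} [-0.    0.    4.63]
{'dx': -0.0353, 'dy': 0.0097, 'dz': -0.0078} [-0.    0.    4.63]
{'dx': -0.0344, 'dy': 0.0125, 'dz': -0.0078} [-0.    0.    4.63]
{'dx': -0.0332, 'dy': 0.0152, 'dz': -0.0078} [-0.    0.    4.63]
{'dx': -0.0319, 'dy': 0.0178, 'dz': -0.0078} [-0.    0.    4.63]
{'dx': -0.0304, 'dy': 0.0204, 'dz': -0.0078} [-0.    0.    4.63]
{'K': array([[374.61362481,   0.        , 321.3414102 ],
       [  0.        , 374.61362481, 237.17320843],
       [  0.        ,   0.        ,   1.        ]]), 'dist_coeffs': array([-0.06785425,  0.        ,  0.        ,  0.        ,  0.        ]), 'T_tool_cam': array([[-1.26596176e-03, -9.58706096e-01, -2.84395883e-01,
         8.41446230e-02],
       [ 9.99999184e-01, -1.16559719e-03, -5.22143990e-04,
         4.39414648e-04],
       [ 1.69091586e-04, -2.84396312e-01,  9.58706790e-01,
        -1.70904506e-01],
       [ 0.00000000e+00,  0.00000000e+00,  0.00000000e+00,
         1.00000000e+00]])}
```

Call:
play_rows:
  commands:
    - {"dx": -0.0314, "dy": -0.0188, "dz": -0.008, "az": 4.6}
    - {"dx": -0.033, "dy": -0.016, "dz": -0.008, "az": 4.6}
    - {"dx": -0.034, "dy": -0.0135, "dz": -0.008, "az": 4.6}
    - {"dx": -0.035, "dy": -0.011, "dz": -0.008, "az": 4.6}
    - {"dx": -0.0357, "dy": -0.008, "dz": -0.008, "az": 4.6}

```text
validation failed for argument at $.co...
```

Call:
play_rows:
  commands:
    - {"dx": -0.036, "dy": -0.005, "dz": -0.008, "az": 4.6}
    - {"dx": -0.0365, "dy": -0.002, "dz": -0.008, "az": 4.6}
    - {"dx": -0.0365, "dy": 0.001, "dz": -0.008, "az": 4.6}
    - {"dx": -0.0364, "dy": 0.004, "dz": -0.008, "az": 4.6}
    - {"dx": -0.036, "dy": 0.007, "dz": -0.008, "az": 4.6}

```text
validation failed for argument at $.co...
```

Call:
play_rows:
  commands:
    - {"dx": -0.035, "dy": 0.01, "dz": -0.008, "az": 4.6}
    - {"dx": -0.0344, "dy": 0.0125, "dz": -0.008, "az": 4.6}
    - {"dx": -0.033, "dy": 0.015, "dz": -0.008, "az": 4.6}
    - {"dx": -0.032, "dy": 0.018, "dz": -0.008, "az": 4.6}
    - {"dx": -0.03, "dy": 0.02, "dz": -0.008, "az": 4.6}

```text
validation failed for argument at $.co...
```

Call:
play_rows:
  commands:
    - {"dx": -0.0314, "dy": -0.0188, "dz": -0.008, "ax": 0, "ay": 0, "az": 4.6}
    - {"dx": -0.033, "dy": -0.016, "dz": -0.008, "ax": 0, "ay": 0, "az": 4.6}
    - {"dx": -0.034, "dy": -0.0135, "dz": -0.008, "ax": 0, "ay": 0, "az": 4.6}
    - {"dx": -0.035, "dy": -0.011, "dz": -0.008, "ax": 0, "ay": 0, "az": 4.6}
    - {"dx": -0.0357, "dy": -0.008, "dz": -0.008, "ax": 0, "ay": 0, "az": 4.6}

```text
time_s: 0.57
ee_pos: [0.2589, 0.4034, 0.2507]
eef_rot: [-3.134, 0.001, 2.498]
force: [0.5, 0.9, -0.6]
grip_width: 0.0941
```

Call:
play_rows:
  commands:
    - {"dx": -0.036, "dy": -0.005, "dz": -0.008, "ax": 0, "ay": 0, "az": 4.6}
    - {"dx": -0.0365, "dy": -0.002, "dz": -0.008, "ax": 0, "ay": 0, "az": 4.6}
    - {"dx": -0.0365, "dy": 0.001, "dz": -0.008, "ax": 0, "ay": 0, "az": 4.6}
    - {"dx": -0.0364, "dy": 0.004, "dz": -0.008, "ax": 0, "ay": 0, "az": 4.6}
    - {"dx": -0.036, "dy": 0.007, "dz": -0.008, "ax": 0, "ay": 0, "az": 4.6}

```text
time_s: 0.98
ee_pos: [0.3926, 0.2666, 0.2929]
eef_rot: [-3.135, 0.004, 2.077]
force: [0.6, 1.0, 0.5]
grip_width: 0.0936
```

Call:
play_rows:
  commands:
    - {"dx": -0.035, "dy": 0.01, "dz": -0.008, "ax": 0, "ay": 0, "az": 4.6}
    - {"dx": -0.0344, "dy": 0.0125, "dz": -0.008, "ax": 0, "ay": 0, "az": 4.6}
    - {"dx": -0.033, "dy": 0.015, "dz": -0.008, "ax": 0, "ay": 0, "az": 4.6}
    - {"dx": -0.032, "dy": 0.018, "dz": -0.008, "ax": 0, "ay": 0, "az": 4.6}
    - {"dx": -0.03, "dy": 0.02, "dz": -0.008, "ax": 0, "ay": 0, "az": 4.6}

```text
time_s: 1.4
ee_pos: [0.5239, 0.1274, 0.335]
eef_rot: [-3.136, 0.006, 1.654]
force: [-0.1, 0.4, 0.6]
grip_width: 0.0939
```

Call:
play_rows:
  commands:
    - {"dx": 0, "dy": 0, "dz": 0, "ax": 0, "ay": 0, "az": 0}
    - {"dx": 0, "dy": 0, "dz": 0, "ax": 0, "ay": 0, "az": 0}
    - {"dx": 0, "dy": 0, "dz": 0, "ax": 0, "ay": 0, "az": 0}
    - {"dx": 0, "dy": 0, "dz": 0, "ax": 0, "ay": 0, "az": 0}
    - {"dx": 0, "dy": 0, "dz": 0, "ax": 0, "ay": 0, "az": 0}

```text
time_s: 1.82
ee_pos: [0.5262, 0.1235, 0.3341]
eef_rot: [-3.135, 0.007, 1.646]
force: [-0.2, -0.1, 0.4]
grip_width: 0.0941
```

```bash
python3 - <<'E'
from h import *
import pickle
a=grab('wrist','w1.png'); pickle.dump(a,open('w1.pkl','wb')); o=ctrl.get_obs(); print(o['ee_pos'],np.degrees(o['eef_rot']),o['time_s'])
E
```

```text
[0.52616948 0.12357553 0.33417701] [-179.61267474    0.39689129   94.31725846] 1.8667
```

View pics/w1.png

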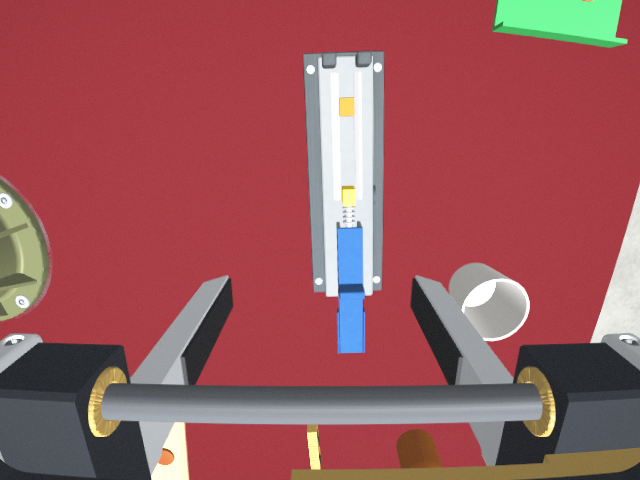

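```bash
cat > m2.py <<'E'
from h import *
import pickle,sys
a=pickle.load(open(sys.argv[1],'rb')); im=a[0]; hsv=cv2.cvtColor(im,cv2.COLOR_RGB2HSV)
def show(n,lo,hi,box,z):
    m=cv2.inRange(hsv,lo,hi); k=np.zeros_like(m); x0,y0,x1,y1=box; k[y0:y1,x0:x1]=m[y0:y1,x0:x1]
    c=max(cv2.findContours(k,0,1)[0],key=cv2.contourArea)
    r=cv2.minAreaRect(c); b=cv2.boxPoints(r); b=b[np.argsort(b[:,1])]
    top,bot=b[:2].mean(0),b[2:].mean(0)
    w=onz(a,[top,bot,r[0]],z)*1000; e=onz(a,b,z)*1000
    print(n,'px',top,bot,'world top/bot/centre',w[:,:2].round(1).tolist(),'corners',e[:,:2].round(1).tolist()); return w
o=show('orange',(5,150,120),(21,255,255),(330,90,365,125),.057)
y=show('yellow',(22,150,120),(35,255,255),(330,175,365,210),.075)
r=show('railfront',(100,100,60),(125,255,255),(320,210,380,282),.083)
f=show('rail',(100,100,60),(125,255,255),(320,210,380,370),.083)
g=lambda p,q:np.degrees(np.arctan2(p[1]-q[1],p[0]-q[0]))
print('axis yaw: orange-yellow',g(o[2],y[2]),'yellow-rail',g(y[2],r[0]),'rail edges',g(r[0],r[1]),'f',g(f[0],f[1]))
E
python3 m2.py w1.pkl
```

```text
orange px [341.28003  97.46001] [338.28003 101.46001] world top/bot/centre [[537.5, 238.7], [534.5, 234.1], [536.0, 236.4]] corners [[536.6, 239.2], [538.4, 238.2], [533.6, 234.7], [535.4, 233.6]]
yellow px [347.5 186. ] [347.5 200. ] world top/bot/centre [[552.4, 141.5], [553.9, 125.2], [553.2, 133.4]] corners [[546.1, 141.0], [558.7, 142.0], [560.3, 125.7], [547.6, 124.7]]
railfront px [349.5 227. ] [349.5 281. ] world top/bot/centre [[558.6, 95.1], [565.2, 27.1], [561.8, 61.9]] corners [[544.1, 94.0], [573.2, 96.2], [580.4, 28.2], [550.0, 25.9]]
rail px [350.5 227. ] [350.5 352. ] world top/bot/centre [[559.8, 95.2], [576.3, -73.2], [567.5, 15.9]] corners [[544.1, 94.0], [575.5, 96.4], [593.9, -71.9], [558.7, -74.5]]
axis yaw: orange-yellow 99.46249543556222 yellow-rail 98.09763294064408 rail edges 95.50805334887275 f 95.60991891557818
```

```bash
cat >> m2.py <<'E'
print('---'); print(hsv[106,338:356:3].tolist(), hsv[196,349].tolist())
m=cv2.inRange(hsv,(8,120,120),(35,255,255)); m[:90]=0; m[212:]=0; m[:,:330]=0; m[:,365:]=0
for c in cv2.findContours(m,0,1)[0]:
    if cv2.contourArea(c)<40: continue
    x,yy,w,h=cv2.boundingRect(c); z=.057 if yy<150 else .075
    p=[[x,yy+h-.5],[x+w-1,yy+h-.5],[x,yy-.5],[x+w-1,yy-.5]]; print((x,yy,w,h),onz(a,p,z)[:,:2].round(4).tolist())
# rail centreline by rows
mb=cv2.inRange(hsv,(100,100,60),(125,255,255)); L=[]
for v in list(range(230,280,3))+list(range(300,350,3)):
    u=np.where(mb[v,320:380])[0]+320; L.append([(u[0]+u[-1])/2,v])
w=onz(a,L,.083); k=np.polyfit(w[:,1],w[:,0],1); print('rail centreline yaw',90-np.degrees(np.arctan(k[0])),'x at y=.1,.18',np.polyval(k,[.1,.18]))
# base outline: not-red columns at rows
mr=cv2.inRange(hsv,(165,100,60),(180,255,255)); L=[]
for v in range(75,270,5):
    u=np.where(mr[v,280:410]==0)[0]+280; L.append([u[0],u[-1],v]); 
L=np.array(L); print(L[::8])
for z in (0.,.015):
  for j in (0,1):
    w=onz(a,L[:,[j,2]],z); k=np.polyfit(w[:,1],w[:,0],1); print(z,'base edge',90-np.degrees(np.arctan(k[0])),np.polyval(k,[.1,.18]))
E
python3 m2.py w1.pkl | sed -n '/---/,$p'
```

```text
---
[[0, 2, 253], [23, 150, 255], [23, 151, 255], [23, 149, 255], [23, 149, 255], [23, 151, 255]] [30, 87, 255]
(339, 98, 15, 18) [[0.5366, 0.2189], [0.5526, 0.2201], [0.5349, 0.2385], [0.5507, 0.2397]]
rail centreline yaw 96.25109587981609 x at y=.1,.18 [0.55808648 0.54932351]
[[304 383  75]
 [306 383 115]
 [307 383 155]
 [309 382 195]
 [311 382 235]]
0.0 base edge 96.19542517075675 [0.50837662 0.4996923 ]
0.0 base edge 96.25170762241736 [0.60900864 0.6002448 ]
0.015 base edge 96.19542517075665 [0.50907813 0.50039382]
0.015 base edge 96.25170762241748 [0.60672085 0.59795701]
```

```bash
python3 plan.py .542 -.305 .18 98.2 15 | sed -n '1,2p;9p;16p'
```

```text
pos [0.5262 0.1236 0.3342] yaw 94.32 F [ 0.5  0.2 -0.7] t 1.8667 grip 0.094
{'dx': -0.0285, 'dy': -0.001, 'dz': 0.0105} [-0.03  0.03 -0.26]
{'dx': -0.0285, 'dy': -0.002, 'dz': 0.0104} [-0.03  0.03 -0.26]
{'dx': -0.0284, 'dy': -0.0029, 'dz': 0.0103} [-0.03  0.03 -0.26]
```

Call:
play_rows:
  commands:
    - {"dx": -0.0285, "dy": -0.001, "dz": 0.0105, "ax": 0, "ay": 0, "az": -0.3}
    - {"dx": -0.0285, "dy": -0.001, "dz": 0.0105, "ax": 0, "ay": 0, "az": -0.3}
    - {"dx": -0.0285, "dy": -0.001, "dz": 0.0105, "ax": 0, "ay": 0, "az": -0.3}
    - {"dx": -0.0285, "dy": -0.0015, "dz": 0.0105, "ax": 0, "ay": 0, "az": -0.3}
    - {"dx": -0.0285, "dy": -0.0015, "dz": 0.0105, "ax": 0, "ay": 0, "az": -0.3}

```text
time_s: 2.28
ee_pos: [0.5314, -0.0153, 0.2832]
eef_rot: [-3.14, 0.006, 1.69]
force: [0.8, -0.2, -0.1]
grip_width: 0.0943
```

Call:
play_rows:
  commands:
    - {"dx": -0.0285, "dy": -0.002, "dz": 0.0105, "ax": 0, "ay": 0, "az": -0.3}
    - {"dx": -0.0285, "dy": -0.002, "dz": 0.0105, "ax": 0, "ay": 0, "az": -0.3}
    - {"dx": -0.0285, "dy": -0.002, "dz": 0.0105, "ax": 0, "ay": 0, "az": -0.3}
    - {"dx": -0.0285, "dy": -0.0025, "dz": 0.0105, "ax": 0, "ay": 0, "az": -0.3}
    - {"dx": -0.0285, "dy": -0.0025, "dz": 0.0105, "ax": 0, "ay": 0, "az": -0.3}

```text
time_s: 2.7
ee_pos: [0.5382, -0.1607, 0.23]
eef_rot: [-3.141, 0.006, 1.726]
force: [0.9, -0.8, 0.9]
grip_width: 0.094
```

Call:
play_rows:
  commands:
    - {"dx": -0.0285, "dy": -0.0025, "dz": 0.0105, "ax": 0, "ay": 0, "az": -0.3}
    - {"dx": -0.0285, "dy": -0.003, "dz": 0.0105, "ax": 0, "ay": 0, "az": -0.3}
    - {"dx": -0.0285, "dy": -0.003, "dz": 0.0105, "ax": 0, "ay": 0, "az": -0.3}
    - {"dx": -0.0285, "dy": -0.003, "dz": 0.0105, "ax": 0, "ay": 0, "az": -0.3}
    - {"dx": -0.018, "dy": -0.003, "dz": 0.01, "ax": 0, "ay": 0, "az": 0}

```text
time_s: 3.12
ee_pos: [0.5461, -0.2971, 0.1768]
eef_rot: [3.141, 0.007, 1.756]
force: [-0.5, 1.3, 1.0]
grip_width: 0.094
```

Call:
play_rows:
  commands:
    - {"dx": 0, "dy": 0, "dz": 0, "ax": 0, "ay": 0, "az": 0}
    - {"dx": 0, "dy": 0, "dz": 0, "ax": 0, "ay": 0, "az": 0}
    - {"dx": 0, "dy": 0, "dz": 0, "ax": 0, "ay": 0, "az": 0}
    - {"dx": 0, "dy": 0, "dz": 0, "ax": 0, "ay": 0, "az": 0}
    - {"dx": 0, "dy": 0, "dz": 0, "ax": 0, "ay": 0, "az": 0}

```text
time_s: 3.53
ee_pos: [0.5461, -0.2952, 0.1755]
eef_rot: [-3.14, 0.005, 1.758]
force: [0.4, 0.3, -0.6]
grip_width: 0.0938
```

```bash
python3 - <<'E'
from h import *
import pickle
a=grab('wrist','w2.png'); pickle.dump(a,open('w2.pkl','wb')); o=ctrl.get_obs(); print(o['ee_pos'],np.degrees(o['eef_rot']),o['time_s'])
E
```

```text
[ 0.54619934 -0.29512636  0.17564511] [-179.93902926    0.28829502  100.76893199] 3.5833
```

View pics/w2.png

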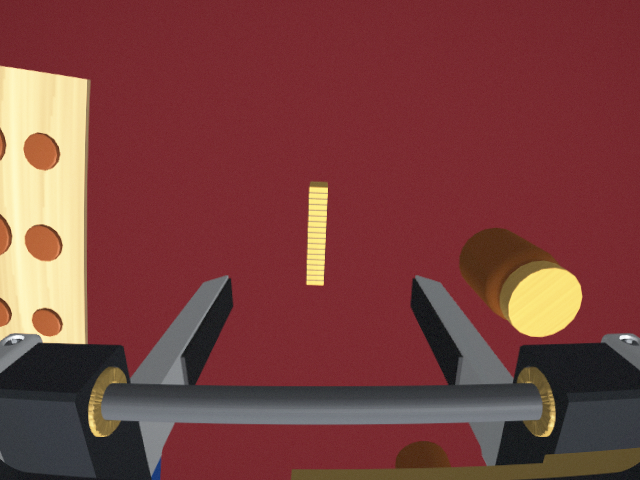

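```bash
cat > m3.py <<'E'
from h import *
import pickle
a=pickle.load(open('w2.pkl','rb')); hsv=cv2.cvtColor(a[0],cv2.COLOR_RGB2HSV)
m=cv2.inRange(hsv,(15,60,150),(40,255,255)); m[:,:295]=0; m[:,340:]=0; m[:170]=0; m[300:]=0
m=cv2.morphologyEx(m,cv2.MORPH_CLOSE,np.ones((5,5)))
c=max(cv2.findContours(m,0,1)[0],key=cv2.contourArea).reshape(-1,2); w=onz(a,c,.032)[:,:2]*1000
r=cv2.minAreaRect(w.astype(np.float32)); print(r)
L=[]
for v in range(192,282,2):
    u=np.where(m[v])[0]; L.append([(u[0]+u[-1])/2,v])
w=onz(a,L,.032); k=np.polyfit(w[:,1],w[:,0],1); print('yaw',90-np.degrees(np.arctan(k[0])),'x at y=',r[0][1],np.polyval(k,r[0][1]/1000))
E
python3 m3.py; python3 plan.py .542 -.305 .1 98.2 5|head -2
```

```text
((542.510009765625, -306.3184814453125), (16.0419979095459, 90.24186706542969), 8.385509490966797)
yaw 98.31163228180202 x at y= -306.3184814453125 0.5425109356176789
pos [ 0.5462 -0.2951  0.1756] yaw 100.77 F [0.4 0.4 0.4] t 3.5833 grip 0.0936
{'dx': -0.0017, 'dy': -0.0012, 'dz': 0.0151} [-0.01  0.06  0.51]
```

```bash
python3 plan.py .5425 -.3063 .04 98.3 5
```

```text
pos [ 0.5462 -0.2951  0.1756] yaw 100.77 F [0.4 0.4 0.4] t 3.5833 grip 0.0936
{'dx': -0.0019, 'dy': -0.0011, 'dz': 0.0271} [-0.01  0.06  0.49]
{'dx': -0.002, 'dy': -0.0011, 'dz': 0.0271} [-0.01  0.06  0.49]
{'dx': -0.002, 'dy': -0.0011, 'dz': 0.0271} [-0.01  0.06  0.49]
{'dx': -0.002, 'dy': -0.0011, 'dz': 0.0271} [-0.01  0.06  0.49]
{'dx': -0.0021, 'dy': -0.0011, 'dz': 0.0271} [-0.01  0.06  0.49]
```

Call:
play_rows:
  commands:
    - {"dx": -0.003, "dy": -0.001, "dz": 0.03, "ax": 0, "ay": 0.1, "az": 0.8}
    - {"dx": -0.003, "dy": -0.001, "dz": 0.03, "ax": 0, "ay": 0.1, "az": 0.8}
    - {"dx": -0.002, "dy": -0.001, "dz": 0.03, "ax": 0, "ay": 0.1, "az": 0.5}
    - {"dx": -0.001, "dy": -0.001, "dz": 0.02, "ax": 0, "ay": 0, "az": 0.3}
    - {"dx": 0, "dy": 0, "dz": 0.01, "ax": 0, "ay": 0, "az": 0}

```text
time_s: 4.0
ee_pos: [0.5478, -0.3034, 0.0586]
eef_rot: [3.133, 0.008, 1.72]
force: [-0.0, 0.5, 0.1]
grip_width: 0.094
```

```bash
python3 plan.py .5425 -.3063 .022 98.3 5|head -2
```

```text
pos [ 0.5478 -0.3034  0.0586] yaw 98.54 F [-0.   0.5  0.1] t 4.0 grip 0.094
{'dx': -0.0004, 'dy': -0.0012, 'dz': 0.0073} [0.1  0.09 0.05]
```

Call:
play_rows:
  commands:
    - {"dx": -0.001, "dy": -0.003, "dz": 0.008, "ax": 0.2, "ay": 0.2, "az": 0.1}
    - {"dx": -0.001, "dy": -0.003, "dz": 0.008, "ax": 0.2, "ay": 0.2, "az": 0.1}
    - {"dx": -0.001, "dy": -0.002, "dz": 0.008, "ax": 0.2, "ay": 0.1, "az": 0.1}
    - {"dx": 0, "dy": 0, "dz": 0.004, "ax": 0, "ay": 0, "az": 0}
    - {"dx": 0, "dy": 0, "dz": 0, "ax": 0, "ay": 0, "az": 0}

```text
time_s: 4.42
ee_pos: [0.5407, -0.307, 0.0298]
eef_rot: [-3.14, -0.001, 1.716]
force: [0.6, 0.1, 0.2]
grip_width: 0.0942
```

```bash
python3 plan.py .5425 -.3063 .022 98.3 5|head -2
```

```text
pos [ 0.5407 -0.307   0.0298] yaw 98.34 F [0.6 0.1 0.2] t 4.4167 grip 0.0942
{'dx': 0.0001, 'dy': 0.0004, 'dz': 0.0016} [-0.02 -0.01  0.01]
```

Call:
play_rows:
  commands:
    - {"dx": 0, "dy": 0.001, "dz": 0.003, "ax": 0, "ay": 0, "az": 0}
    - {"dx": 0, "dy": 0.001, "dz": 0.003, "ax": 0, "ay": 0, "az": 0}
    - {"dx": 0, "dy": 0, "dz": 0.0025, "ax": 0, "ay": 0, "az": 0}
    - {"dx": 0, "dy": 0, "dz": 0, "ax": 0, "ay": 0, "az": 0}
    - {"dx": 0, "dy": 0, "dz": 0, "ax": 0, "ay": 0, "az": 0}

```text
time_s: 4.83
ee_pos: [0.5441, -0.3073, 0.0227]
eef_rot: [3.14, 0.001, 1.717]
force: [-0.5, -0.3, 0.0]
grip_width: 0.0946
```

```bash
python3 plan.py .5425 -.3063 .022 98.3 5|head -2
```

```text
pos [ 0.5441 -0.3073  0.0227] yaw 98.35 F [-0.5 -0.3  0. ] t 4.8333 grip 0.0946
{'dx': 0.0002, 'dy': -0.0003, 'dz': 0.0001} [0.02 0.02 0.01]
```

Call:
play_rows:
  commands:
    - {"dx": 0.001, "dy": -0.001, "dz": 0.0005, "ax": 0, "ay": 0, "az": 0}
    - {"dx": 0, "dy": 0, "dz": 0, "ax": 0, "ay": 0, "az": 0}
    - {"dx": 0, "dy": 0, "dz": 0, "ax": 0, "ay": 0, "az": 0}
    - {"dx": 0, "dy": 0, "dz": 0, "ax": 0, "ay": 0, "az": 0}
    - {"dx": 0, "dy": 0, "dz": 0, "ax": 0, "ay": 0, "az": 0}
  claw: 0
  squeeze: 30

```text
time_s: 5.25
ee_pos: [0.5431, -0.3064, 0.0227]
eef_rot: [3.14, 0.002, 1.717]
force: [-0.1, -0.0, 0.1]
grip_width: 0.0642
```

Call:
play_rows:
  commands:
    - {"dx": 0, "dy": 0, "dz": 0, "ax": 0, "ay": 0, "az": 0}
    - {"dx": 0, "dy": 0, "dz": 0, "ax": 0, "ay": 0, "az": 0}
    - {"dx": 0, "dy": 0, "dz": 0, "ax": 0, "ay": 0, "az": 0}
    - {"dx": 0, "dy": 0, "dz": 0, "ax": 0, "ay": 0, "az": 0}
    - {"dx": 0, "dy": 0, "dz": 0, "ax": 0, "ay": 0, "az": 0}

```text
time_s: 5.67
ee_pos: [0.5432, -0.3065, 0.0229]
eef_rot: [3.139, 0.002, 1.717]
force: [-0.1, -0.2, 0.8]
grip_width: 0.0306
```

```bash
python3 plan.py .5425 -.3063 .022 98.3 5|head -2
```

```text
pos [ 0.5432 -0.3065  0.0229] yaw 98.36 F [-0.1 -0.2  0.8] t 5.6667 grip 0.0306
{'dx': 0.0001, 'dy': -0.0001, 'dz': 0.0002} [0.02 0.02 0.01]
```

Call:
play_rows:
  commands:
    - {"dx": 0, "dy": 0, "dz": 0, "ax": 0, "ay": 0, "az": 0}
    - {"dx": 0, "dy": 0, "dz": 0, "ax": 0, "ay": 0, "az": 0}
    - {"dx": 0, "dy": 0, "dz": 0, "ax": 0, "ay": 0, "az": 0}
    - {"dx": 0, "dy": 0, "dz": 0, "ax": 0, "ay": 0, "az": 0}
    - {"dx": 0, "dy": 0, "dz": 0, "ax": 0, "ay": 0, "az": 0}

```text
time_s: 6.08
ee_pos: [0.5432, -0.3065, 0.0229]
eef_rot: [3.139, 0.002, 1.717]
force: [0.6, 0.4, -0.2]
grip_width: 0.016
```

Call:
play_rows:
  commands:
    - {"dx": 0, "dy": 0, "dz": -0.005, "ax": 0, "ay": 0, "az": 0}
    - {"dx": 0, "dy": 0, "dz": -0.015, "ax": 0, "ay": 0, "az": 0}
    - {"dx": 0, "dy": 0, "dz": -0.03, "ax": 0, "ay": 0, "az": 0}
    - {"dx": 0, "dy": 0, "dz": -0.035, "ax": 0, "ay": 0, "az": 0}
    - {"dx": 0, "dy": 0, "dz": -0.02, "ax": 0, "ay": 0, "az": 0}

```text
time_s: 6.5
ee_pos: [0.5404, -0.3047, 0.1266]
eef_rot: [-3.135, -0.005, 1.717]
force: [1.3, -0.7, -0.2]
grip_width: 0.0158
```

```bash
python3 - <<'E'
from h import *
# target: strip centre so that rear end ~8 mm ahead of yellow front (y=.140 on centreline)
k=np.radians(96.22); u=np.array([np.cos(k),np.sin(k)])
P=np.array([np.interp(.14,[.1,.18],[.5581,.5493]),.14]); print('follower',P,'strip centre',P+u*.055)
E
python3 plan.py .5492 .1947 .14 96.2 15| sed -n '1,2p;9p;16p'
```

```text
follower [0.5537 0.14  ] strip centre [0.54774095 0.19467623]
pos [ 0.5404 -0.3047  0.1266] yaw 98.36 F [ 1.3 -0.7 -0.2] t 6.5 grip 0.0158
{'dx': 0.0329, 'dy': 0.0054, 'dz': -0.0007} [-0.03 -0.02  0.14]
{'dx': 0.0329, 'dy': 0.0048, 'dz': -0.0008} [-0.03 -0.02  0.14]
{'dx': 0.033, 'dy': 0.0043, 'dz': -0.0009} [-0.03 -0.02  0.14]
```

Call:
play_rows:
  commands:
    - {"dx": 0.01, "dy": 0.002, "dz": -0.03, "ax": 0, "ay": 0, "az": 0.3}
    - {"dx": 0.03, "dy": 0.005, "dz": -0.03, "ax": 0, "ay": 0, "az": 0.3}
    - {"dx": 0.035, "dy": 0.006, "dz": 0, "ax": 0, "ay": 0, "az": 0.3}
    - {"dx": 0.035, "dy": 0.006, "dz": 0, "ax": 0, "ay": 0, "az": 0.3}
    - {"dx": 0.035, "dy": 0.006, "dz": 0, "ax": 0, "ay": 0, "az": 0.3}

```text
time_s: 6.92
ee_pos: [0.5465, -0.1598, 0.1971]
eef_rot: [3.14, 0.0, 1.681]
force: [-0.2, 0.3, -1.2]
grip_width: 0.016
```

Call:
play_rows:
  commands:
    - {"dx": 0.035, "dy": 0.005, "dz": 0, "ax": 0, "ay": 0, "az": 0.2}
    - {"dx": 0.035, "dy": 0.005, "dz": 0, "ax": 0, "ay": 0, "az": 0.2}
    - {"dx": 0.035, "dy": 0.005, "dz": 0, "ax": 0, "ay": 0, "az": 0.2}
    - {"dx": 0.035, "dy": 0.005, "dz": 0, "ax": 0, "ay": 0, "az": 0.2}
    - {"dx": 0.035, "dy": 0.005, "dz": 0, "ax": 0, "ay": 0, "az": 0}

```text
time_s: 7.33
ee_pos: [0.552, 0.0252, 0.2001]
eef_rot: [3.137, 0.001, 1.664]
force: [0.6, -0.1, -1.0]
grip_width: 0.0156
```

```bash
python3 plan.py .5477 .1947 .16 96.2 5
```

```text
pos [0.552  0.0252 0.2001] yaw 95.37 F [ 0.6 -0.1 -1. ] t 7.3333 grip 0.0156
{'dx': 0.0338, 'dy': 0.0023, 'dz': 0.008} [ 0.05  0.01 -0.17]
{'dx': 0.0338, 'dy': 0.0024, 'dz': 0.008} [ 0.05  0.01 -0.17]
{'dx': 0.0338, 'dy': 0.0025, 'dz': 0.008} [ 0.05  0.01 -0.17]
{'dx': 0.0338, 'dy': 0.0026, 'dz': 0.008} [ 0.05  0.01 -0.17]
{'dx': 0.0338, 'dy': 0.0027, 'dz': 0.008} [ 0.05  0.01 -0.17]
```

Call:
play_rows:
  commands:
    - {"dx": 0.035, "dy": 0.002, "dz": 0.008, "ax": 0, "ay": 0, "az": -0.2}
    - {"dx": 0.035, "dy": 0.002, "dz": 0.008, "ax": 0, "ay": 0, "az": -0.2}
    - {"dx": 0.033, "dy": 0.0025, "dz": 0.01, "ax": 0, "ay": 0, "az": -0.2}
    - {"dx": 0.03, "dy": 0.0025, "dz": 0.01, "ax": 0, "ay": 0, "az": -0.2}
    - {"dx": 0.015, "dy": 0.002, "dz": 0.005, "ax": 0, "ay": 0, "az": -0.2}

```text
time_s: 7.75
ee_pos: [0.5469, 0.1844, 0.1612]
eef_rot: [3.132, 0.001, 1.685]
force: [-0.8, -0.5, -1.7]
grip_width: 0.0156
```

Call:
play_rows:
  commands:
    - {"dx": 0.01, "dy": 0, "dz": 0.008, "ax": 0, "ay": 0, "az": 0}
    - {"dx": 0.005, "dy": 0, "dz": 0.005, "ax": 0, "ay": 0, "az": 0}
    - {"dx": 0, "dy": 0, "dz": 0, "ax": 0, "ay": 0, "az": 0}
    - {"dx": 0, "dy": 0, "dz": 0, "ax": 0, "ay": 0, "az": 0}
    - {"dx": 0, "dy": 0, "dz": 0, "ax": 0, "ay": 0, "az": 0}

```text
time_s: 8.17
ee_pos: [0.5442, 0.2015, 0.1467]
eef_rot: [3.134, 0.001, 1.688]
force: [-0.1, -0.1, -1.0]
grip_width: 0.016
```

```bash
python3 - <<'E'
from h import *
import pickle
a=grab('wrist','w3.png'); pickle.dump(a,open('w3.pkl','wb'))
E
python3 plan.py .5477 .1947 .12 96.2 5|head -2
```

```text
pos [0.5444 0.2013 0.1468] yaw 96.69 F [ 0.2  0.3 -0.8] t 8.2167 grip 0.0155
{'dx': -0.0014, 'dy': 0.0005, 'dz': 0.0054} [0.09 0.01 0.1 ]
```

View pics/w3.png

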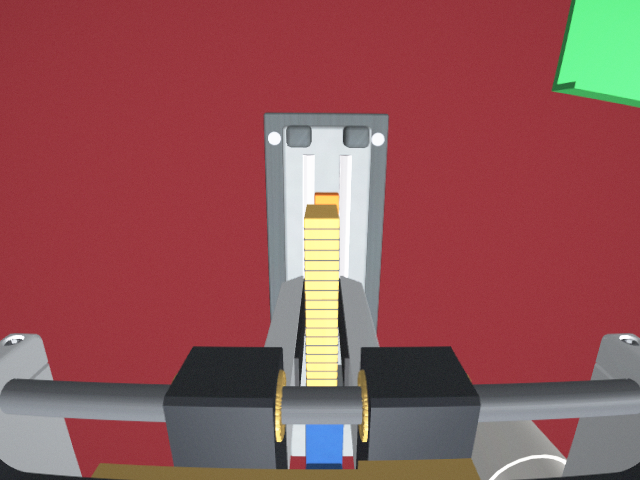

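```bash
python3 - <<'E'
from h import *
import pickle
a=pickle.load(open('w3.pkl','rb')); im=a[0]; hsv=cv2.cvtColor(im,cv2.COLOR_RGB2HSV)
mr=cv2.inRange(hsv,(165,90,50),(180,255,255))
L=[]
for v in range(118,260,4):
    u=np.where(mr[v,240:410]==0)[0]+240; L.append([(u[0]+u[-1])/2,v,u[0],u[-1]])
L=np.array(L)
for z in (0,.01):
    A=onz(a,L[:,[2,1]],z);B=onz(a,L[:,[3,1]],z);C=(A+B)/2;k=np.polyfit(C[:,1],C[:,0],1);print('base',z,'yaw',90-np.degrees(np.arctan(k[0])),'x@.2',np.polyval(k,.2),'w',np.linalg.norm((B-A)[:,:2],axis=1).mean())
g=cv2.cvtColor(im,cv2.COLOR_RGB2GRAY)
for v in (165,175,185): print(v,g[v,280:376:2].tolist())
L=[]
for v in range(158,192,3):
    u=np.where(g[v,290:365]>g[v,293]+12)[0]+290; L.append([u[0],u[-1],v])
L=np.array(L); print(L[::4].tolist())
A=onz(a,L[:,[0,2]],.057);B=onz(a,L[:,[1,2]],.057);C=(A+B)/2;print('lips w',np.linalg.norm((B-A)[:,:2],axis=1).mean(),C[::4,:2].tolist())
ms=cv2.inRange(hsv,(15,60,150),(40,255,255)); L=[]
for v in range(224,270,3):
    u=np.where(ms[v,296:350])[0]+296; L.append([(u[0]+u[-1])/2,v,u[0],u[-1]])
L=np.array(L); zt=.1468-.0229+.032
S=onz(a,L[:,:2],zt);k=np.polyfit(S[:,1],S[:,0],1);print('strip top yaw',90-np.degrees(np.arctan(k[0])),'x@.2',np.polyval(k,.2)); print('front end',onz(a,[[322,217.5]],zt), 'orange front',onz(a,[[327,193]],.057))
E
```

```text
base 0 yaw 96.20133660325172 x@.2 0.5476630241144269 w 0.10096640078456567
base 0.01 yaw 96.2013366032517 x@.2 0.5474703502072736 w 0.09778601109090011
165 [133, 132, 186, 227, 229, 231, 229, 229, 229, 229, 229, 237, 246, 247, 253, 253, 253, 247, 227, 229, 227, 227, 225, 227, 227, 227, 230, 229, 229, 223, 241, 238, 240, 241, 254, 254, 226, 227, 225, 222, 224, 226, 224, 224, 216, 160, 132, 132]
175 [133, 137, 185, 226, 231, 229, 230, 228, 229, 229, 229, 237, 246, 248, 254, 254, 253, 243, 226, 226, 227, 226, 226, 227, 228, 228, 229, 228, 228, 225, 240, 236, 240, 242, 254, 254, 227, 227, 227, 226, 225, 224, 224, 225, 214, 130, 129, 133]
185 [135, 137, 181, 220, 228, 229, 228, 228, 228, 228, 227, 240, 247, 248, 254, 254, 253, 240, 226, 227, 225, 227, 227, 227, 228, 228, 228, 228, 227, 222, 238, 238, 241, 245, 254, 255, 227, 226, 227, 225, 227, 226, 226, 224, 204, 135, 130, 132]
[[303, 351, 158], [303, 351, 170], [303, 350, 182]]
lips w 0.032962879987214984 [[0.5405931511110563, 0.26454594879404403], [0.5415708842755793, 0.25642688530020685], [0.542218341007376, 0.24813750530304363]]Traceback (most recent call last):
  File "<stdin>", line 20, in <module>
IndexError: index 0 is out of bounds for axis 0 with size 0
```

```bash
python3 plan.py .5477 .198 .083 96.2 5|head -3
```

```text
pos [0.5444 0.2013 0.1468] yaw 96.69 F [ 0.2  0.3 -0.8] t 8.2167 grip 0.0155
{'dx': -0.0007, 'dy': 0.0005, 'dz': 0.0128} [0.09 0.01 0.1 ]
{'dx': -0.0007, 'dy': 0.0005, 'dz': 0.0128} [0.09 0.01 0.1 ]
```

Call:
play_rows:
  commands:
    - {"dx": -0.001, "dy": 0.001, "dz": 0.012, "ax": 0.2, "ay": 0, "az": 0.2}
    - {"dx": -0.001, "dy": 0.001, "dz": 0.012, "ax": 0.2, "ay": 0, "az": 0.2}
    - {"dx": -0.001, "dy": 0.001, "dz": 0.01, "ax": 0, "ay": 0, "az": 0.1}
    - {"dx": 0, "dy": 0, "dz": 0.006, "ax": 0, "ay": 0, "az": 0}
    - {"dx": 0, "dy": 0, "dz": 0, "ax": 0, "ay": 0, "az": 0}

```text
time_s: 8.63
ee_pos: [0.549, 0.1956, 0.1031]
eef_rot: [3.141, 0.001, 1.674]
force: [-0.4, -1.6, -1.0]
grip_width: 0.0159
```

```bash
python3 plan.py .5477 .198 .083 96.2 1
```

```text
pos [0.549  0.1956 0.1031] yaw 95.92 F [-0.4 -1.6 -1. ] t 8.6333 grip 0.0159
{'dx': 0.0026, 'dy': -0.0011, 'dz': 0.0201} [ 0.06  0.06 -0.28]
```

Call:
play_rows:
  commands:
    - {"dx": 0.0015, "dy": -0.0005, "dz": 0.005, "ax": 0, "ay": 0, "az": -0.2}
    - {"dx": 0.001, "dy": -0.0005, "dz": 0.006, "ax": 0, "ay": 0, "az": -0.1}
    - {"dx": 0, "dy": 0, "dz": 0.006, "ax": 0, "ay": 0, "az": 0}
    - {"dx": 0, "dy": 0, "dz": 0.0025, "ax": 0, "ay": 0, "az": 0}
    - {"dx": 0, "dy": 0, "dz": 0, "ax": 0, "ay": 0, "az": 0}

```text
time_s: 9.05
ee_pos: [0.5474, 0.1982, 0.081]
eef_rot: [3.141, 0.001, 1.68]
force: [0.2, -0.6, -0.4]
grip_width: 0.0161
```

```bash
python3 plan.py .5477 .198 .083 96.2 1
```

```text
pos [0.5474 0.1982 0.081 ] yaw 96.26 F [ 0.2 -0.6 -0.4] t 9.05 grip 0.0161
{'dx': -0.0003, 'dy': 0.0002, 'dz': -0.002} [0.02 0.07 0.06]
```

Call:
play_rows:
  commands:
    - {"dx": -0.001, "dy": 0, "dz": -0.002, "ax": 0, "ay": 0, "az": 0}
    - {"dx": -0.003, "dy": 0, "dz": 0, "ax": 0, "ay": 0, "az": 0}
    - {"dx": -0.003, "dy": 0, "dz": 0, "ax": 0, "ay": 0, "az": 0}
    - {"dx": -0.001, "dy": 0, "dz": 0, "ax": 0, "ay": 0, "az": 0}
    - {"dx": 0, "dy": 0, "dz": 0, "ax": 0, "ay": 0, "az": 0}

```text
time_s: 9.47
ee_pos: [0.5489, 0.1896, 0.0842]
eef_rot: [3.14, 0.001, 1.68]
force: [-0.4, -0.0, -0.4]
grip_width: 0.0159
```

Call:
play_rows:
  commands:
    - {"dx": -0.001, "dy": 0, "dz": 0, "ax": 0, "ay": 0, "az": 0}
    - {"dx": -0.001, "dy": 0, "dz": 0, "ax": 0, "ay": 0, "az": 0}
    - {"dx": -0.001, "dy": 0, "dz": 0, "ax": 0, "ay": 0, "az": 0}
    - {"dx": 0, "dy": 0, "dz": 0, "ax": 0, "ay": 0, "az": 0}
    - {"dx": 0, "dy": 0, "dz": 0, "ax": 0, "ay": 0, "az": 0}

```text
time_s: 9.88
ee_pos: [0.5494, 0.1861, 0.0847]
eef_rot: [3.139, 0.001, 1.68]
force: [-0.3, -0.3, -1.0]
grip_width: 0.0155
```

```bash
python3 plan.py .5492 .184 .083 96.2 1
```

```text
pos [0.5494 0.1861 0.0847] yaw 96.25 F [-0.3 -0.3 -1. ] t 9.8833 grip 0.0155
{'dx': -0.0021, 'dy': -0.0005, 'dz': 0.0017} [0.15 0.05 0.05]
```

Call:
play_rows:
  commands:
    - {"dx": -0.001, "dy": -0.0003, "dz": 0.0005, "ax": 0.1, "ay": 0, "az": 0}
    - {"dx": -0.001, "dy": 0, "dz": 0.0005, "ax": 0, "ay": 0, "az": 0}
    - {"dx": 0, "dy": 0, "dz": 0, "ax": 0, "ay": 0, "az": 0}
    - {"dx": 0, "dy": 0, "dz": 0, "ax": 0, "ay": 0, "az": 0}
    - {"dx": 0, "dy": 0, "dz": 0, "ax": 0, "ay": 0, "az": 0}

```text
time_s: 10.3
ee_pos: [0.5493, 0.184, 0.0835]
eef_rot: [3.141, 0.001, 1.68]
force: [-0.1, 0.4, -1.6]
grip_width: 0.016
```

Call:
play_rows:
  commands:
    - {"dx": -0.001, "dy": 0, "dz": 0, "ax": 0, "ay": 0, "az": 0}
    - {"dx": -0.001, "dy": 0, "dz": 0, "ax": 0, "ay": 0, "az": 0}
    - {"dx": 0, "dy": 0, "dz": 0, "ax": 0, "ay": 0, "az": 0}
    - {"dx": 0, "dy": 0, "dz": 0, "ax": 0, "ay": 0, "az": 0}
    - {"dx": 0, "dy": 0, "dz": 0, "ax": 0, "ay": 0, "az": 0}

```text
time_s: 10.72
ee_pos: [0.5494, 0.1829, 0.0836]
eef_rot: [3.141, -0.001, 1.68]
force: [-0.1, 1.6, -1.8]
grip_width: 0.0157
```

Call:
play_rows:
  commands:
    - {"dx": -0.001, "dy": 0, "dz": 0, "ax": 0, "ay": 0, "az": 0}
    - {"dx": -0.001, "dy": 0, "dz": 0, "ax": 0, "ay": 0, "az": 0}
    - {"dx": 0, "dy": 0, "dz": 0, "ax": 0, "ay": 0, "az": 0}
    - {"dx": 0, "dy": 0, "dz": 0, "ax": 0, "ay": 0, "az": 0}
    - {"dx": 0, "dy": 0, "dz": 0, "ax": 0, "ay": 0, "az": 0}

```text
time_s: 11.13
ee_pos: [0.5495, 0.1813, 0.0836]
eef_rot: [3.141, -0.002, 1.681]
force: [-0.0, 3.8, -1.0]
grip_width: 0.0164
```

Call:
play_rows:
  commands:
    - {"dx": -0.0015, "dy": 0, "dz": 0, "ax": 0, "ay": 0.05, "az": 0}
    - {"dx": -0.0015, "dy": 0, "dz": 0, "ax": 0, "ay": 0.05, "az": 0}
    - {"dx": -0.001, "dy": 0, "dz": 0, "ax": 0, "ay": 0, "az": 0}
    - {"dx": -0.001, "dy": 0, "dz": 0, "ax": 0, "ay": 0, "az": 0}
    - {"dx": 0, "dy": 0, "dz": 0, "ax": 0, "ay": 0, "az": 0}

```text
time_s: 11.55
ee_pos: [0.5501, 0.1764, 0.0838]
eef_rot: [3.14, -0.005, 1.681]
force: [-0.4, 4.6, -1.7]
grip_width: 0.0158
```

Call:
play_rows:
  commands:
    - {"dx": -0.001, "dy": 0, "dz": 0, "ax": 0, "ay": 0, "az": 0}
    - {"dx": -0.001, "dy": 0, "dz": 0, "ax": 0, "ay": 0, "az": 0}
    - {"dx": 0, "dy": 0, "dz": 0, "ax": 0, "ay": 0, "az": 0}
    - {"dx": 0, "dy": 0, "dz": 0, "ax": 0, "ay": 0, "az": 0}
    - {"dx": 0, "dy": 0, "dz": 0, "ax": 0, "ay": 0, "az": 0}

```text
time_s: 11.97
ee_pos: [0.5503, 0.1749, 0.0839]
eef_rot: [3.14, -0.007, 1.68]
force: [-0.6, 5.0, -0.1]
grip_width: 0.0159
```

```bash
python3 plan.py .5505 .1726 .083 96.2 1
```

```text
pos [0.5503 0.1749 0.0839] yaw 96.28 F [-0.6  5.  -0.1] t 11.9667 grip 0.0159
{'dx': -0.0023, 'dy': -0.0, 'dz': 0.0009} [ 0.08 -0.39  0.08]
```

Call:
play_rows:
  commands:
    - {"dx": -0.001, "dy": 0, "dz": 0, "ax": 0, "ay": -0.3, "az": 0}
    - {"dx": -0.001, "dy": 0, "dz": 0, "ax": 0, "ay": -0.3, "az": 0}
    - {"dx": -0.001, "dy": 0, "dz": 0, "ax": 0, "ay": -0.1, "az": 0}
    - {"dx": 0, "dy": 0, "dz": 0, "ax": 0, "ay": 0, "az": 0}
    - {"dx": 0, "dy": 0, "dz": 0, "ax": 0, "ay": 0, "az": 0}

```text
time_s: 12.38
ee_pos: [0.5504, 0.1729, 0.0834]
eef_rot: [3.14, 0.003, 1.68]
force: [-0.8, 5.5, -0.6]
grip_width: 0.0159
```

```bash
python3 plan.py .5506 .1718 .083 96.2 1
```

```text
pos [0.5504 0.1729 0.0834] yaw 96.27 F [-0.8  5.5 -0.6] t 12.3833 grip 0.0159
{'dx': -0.0011, 'dy': 0.0, 'dz': 0.0004} [0.1  0.19 0.07]
```

```bash
python3 - <<'E'
from h import *
import pickle
a=grab('wrist'); pickle.dump(a,open('w4.pkl','wb')); b=grab('scene')
cv2.imwrite('pics/w4.png',cv2.resize(a[0][100:300,220:420][:,:,::-1],None,fx=3,fy=3,interpolation=2))
for z,y in ((.057,.2193),(.057,.2168),(.0925,.2176)): print(proj(a,[[.5475-.109*(y-.2),y,z]]))
E
```

```text
[[322.87776832 198.80198927]]
[[322.87440848 203.43564111]]
[[323.32683016 217.75096219]]
```

View pics/w4.png

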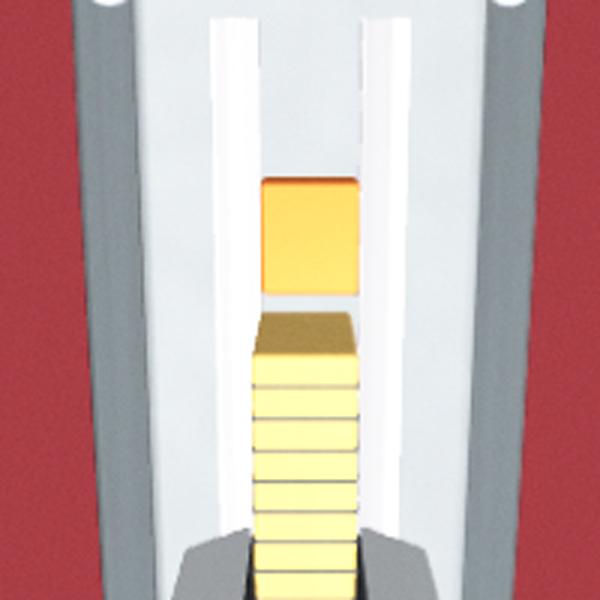

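Call:
play_rows:
  commands:
    - {"dx": 0, "dy": 0.0008, "dz": 0.001, "ax": 0, "ay": 0, "az": 0.1}
    - {"dx": 0, "dy": 0, "dz": 0.002, "ax": 0.1, "ay": 0, "az": 0}
    - {"dx": 0, "dy": 0, "dz": 0.002, "ax": 0, "ay": 0, "az": 0}
    - {"dx": 0, "dy": 0, "dz": 0.001, "ax": 0, "ay": 0, "az": 0}
    - {"dx": 0, "dy": 0, "dz": 0, "ax": 0, "ay": 0, "az": 0}

```text
time_s: 12.9
ee_pos: [0.5518, 0.1743, 0.0788]
eef_rot: [3.139, 0.001, 1.678]
force: [-2.9, 6.6, 0.1]
grip_width: 0.0158
```

```bash
python3 plan.py .5512 .1729 .0679 96.2 1
```

```text
pos [0.5518 0.1743 0.0788] yaw 96.17 F [-2.9  6.6  0.1] t 12.9 grip 0.0158
{'dx': -0.0013, 'dy': -0.0008, 'dz': 0.0109} [ 0.13  0.03 -0.03]
```

Call:
play_rows:
  commands:
    - {"dx": -0.001, "dy": -0.0006, "dz": 0, "ax": 0.1, "ay": 0, "az": 0}
    - {"dx": -0.001, "dy": -0.0003, "dz": 0, "ax": 0, "ay": 0, "az": 0}
    - {"dx": -0.0005, "dy": 0, "dz": 0.001, "ax": 0, "ay": 0, "az": 0}
    - {"dx": -0.0003, "dy": 0, "dz": 0.002, "ax": 0, "ay": 0, "az": 0}
    - {"dx": -0.0003, "dy": 0, "dz": 0, "ax": 0, "ay": 0, "az": 0}

```text
time_s: 13.32
ee_pos: [0.5523, 0.1726, 0.0769]
eef_rot: [3.137, -0.002, 1.679]
force: [-1.7, 7.4, -1.9]
grip_width: 0.0163
```

```bash
python3 plan.py .5509 .1729 .0679 96.2 1
```

```text
pos [0.5523 0.1726 0.0769] yaw 96.19 F [-1.7  7.4 -1.9] t 13.3167 grip 0.0163
{'dx': 0.0005, 'dy': -0.0014, 'dz': 0.009} [ 0.26 -0.14 -0.01]
```

Call:
play_rows:
  commands:
    - {"dx": 0, "dy": -0.0008, "dz": 0, "ax": 0.1, "ay": 0, "az": 0}
    - {"dx": 0, "dy": -0.0007, "dz": 0, "ax": 0.1, "ay": 0, "az": 0}
    - {"dx": 0, "dy": -0.0004, "dz": 0.0015, "ax": 0, "ay": 0, "az": 0}
    - {"dx": -0.0003, "dy": -0.0003, "dz": 0.0015, "ax": 0, "ay": 0, "az": 0}
    - {"dx": 0, "dy": 0, "dz": 0, "ax": 0, "ay": 0, "az": 0}

```text
time_s: 13.73
ee_pos: [0.5514, 0.1734, 0.0751]
eef_rot: [3.136, -0.005, 1.679]
force: [-2.2, 5.6, -0.3]
grip_width: 0.0155
```

```bash
python3 plan.py .5509 .1729 .0679 96.2 1
```

```text
pos [0.5514 0.1734 0.0751] yaw 96.22 F [-2.2  5.6 -0.3] t 13.7333 grip 0.0155
{'dx': -0.0005, 'dy': -0.0006, 'dz': 0.0072} [ 0.33 -0.3   0.02]
```

Call:
play_rows:
  commands:
    - {"dx": -0.0004, "dy": -0.0008, "dz": 0.001, "ax": 0.3, "ay": -0.3, "az": 0}
    - {"dx": 0, "dy": -0.0006, "dz": 0.0015, "ax": 0.2, "ay": -0.2, "az": 0}
    - {"dx": 0, "dy": -0.0004, "dz": 0.0015, "ax": 0, "ay": 0, "az": 0}
    - {"dx": -0.0003, "dy": -0.0003, "dz": 0.0015, "ax": 0, "ay": 0, "az": 0}
    - {"dx": 0, "dy": 0, "dz": 0, "ax": 0, "ay": 0, "az": 0}

```text
time_s: 14.15
ee_pos: [0.5508, 0.1739, 0.0714]
eef_rot: [3.14, 0.001, 1.68]
force: [-0.5, 6.8, -2.5]
grip_width: 0.0153
```

```bash
python3 plan.py .5509 .1729 .0679 96.2 1
```

```text
pos [0.5508 0.1739 0.0714] yaw 96.23 F [-0.5  6.8 -2.5] t 14.15 grip 0.0153
{'dx': -0.001, 'dy': -0.0, 'dz': 0.0035} [0.1  0.07 0.03]
```

Call:
play_rows:
  commands:
    - {"dx": -0.0005, "dy": -0.0002, "dz": 0.0015, "ax": 0.1, "ay": 0, "az": 0}
    - {"dx": -0.0003, "dy": 0, "dz": 0.0015, "ax": 0, "ay": 0, "az": 0}
    - {"dx": 0, "dy": 0, "dz": 0.001, "ax": 0, "ay": 0, "az": 0}
    - {"dx": 0, "dy": 0, "dz": 0, "ax": 0, "ay": 0, "az": 0}
    - {"dx": 0, "dy": 0, "dz": 0, "ax": 0, "ay": 0, "az": 0}

```text
time_s: 14.57
ee_pos: [0.5512, 0.1742, 0.0685]
eef_rot: [3.139, -0.001, 1.68]
force: [-1.3, 7.4, -0.8]
grip_width: 0.0156
```

```bash
python3 plan.py .5506 .1729 .0679 96.2 1
```

```text
pos [0.5512 0.1742 0.0685] yaw 96.25 F [-1.3  7.4 -0.8] t 14.5667 grip 0.0156
{'dx': -0.0013, 'dy': -0.0007, 'dz': 0.0006} [ 0.12 -0.07  0.05]
```

Call:
play_rows:
  commands:
    - {"dx": -0.0003, "dy": -0.0003, "dz": 0.001, "ax": 0.1, "ay": 0, "az": 0}
    - {"dx": 0, "dy": 0, "dz": 0.001, "ax": 0, "ay": 0, "az": 0}
    - {"dx": 0, "dy": 0, "dz": 0.001, "ax": 0, "ay": 0, "az": 0}
    - {"dx": 0, "dy": 0, "dz": 0.001, "ax": 0, "ay": 0, "az": 0}
    - {"dx": 0, "dy": 0, "dz": 0.001, "ax": 0, "ay": 0, "az": 0}

```text
time_s: 14.98
ee_pos: [0.5513, 0.1743, 0.0678]
eef_rot: [3.139, -0.002, 1.68]
force: [-5.9, 3.3, 9.8]
grip_width: 0.0158
```

Call:
play_rows:
  commands:
    - {"dx": 0, "dy": 0, "dz": 0, "ax": 0, "ay": 0, "az": 0}
    - {"dx": 0, "dy": 0, "dz": 0, "ax": 0, "ay": 0, "az": 0}
    - {"dx": 0, "dy": 0, "dz": 0, "ax": 0, "ay": 0, "az": 0}
    - {"dx": 0, "dy": 0, "dz": 0, "ax": 0, "ay": 0, "az": 0}
    - {"dx": 0, "dy": 0, "dz": 0, "ax": 0, "ay": 0, "az": 0}
  claw: 0.4

```text
time_s: 15.4
ee_pos: [0.5519, 0.1724, 0.0683]
eef_rot: [3.139, 0.0, 1.68]
force: [0.5, -0.1, 0.2]
grip_width: 0.0371
```

Call:
play_rows:
  commands:
    - {"dx": 0, "dy": 0, "dz": -0.004, "ax": 0, "ay": 0, "az": 0}
    - {"dx": 0, "dy": 0, "dz": -0.01, "ax": 0, "ay": 0, "az": 0}
    - {"dx": 0, "dy": 0, "dz": -0.015, "ax": 0, "ay": 0, "az": 0}
    - {"dx": 0, "dy": 0, "dz": -0.01, "ax": 0, "ay": 0, "az": 0}
    - {"dx": 0, "dy": 0, "dz": 0, "ax": 0, "ay": 0, "az": 0}

```text
time_s: 15.82
ee_pos: [0.5517, 0.172, 0.1103]
eef_rot: [3.14, 0.001, 1.679]
force: [-0.0, -0.2, 0.1]
grip_width: 0.0379
```

```bash
python3 - <<'E'
from h import *
import pickle
a=grab('wrist'); pickle.dump(a,open('w5.pkl','wb'))
cv2.imwrite('pics/w5.png',a[0][80:480,150:500,::-1])
E
python3 plan.py .5502 .175 .1 96.2 1
```

```text
pos [0.5515 0.1719 0.1095] yaw 96.22 F [ 0.5  0.6 -0.4] t 15.8667 grip 0.0375
{'dx': 0.0032, 'dy': -0.001, 'dz': 0.0095} [0.09 0.06 0.02]
```

View pics/w5.png

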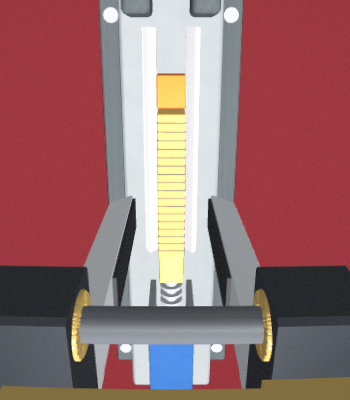

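Call:
play_rows:
  commands:
    - {"dx": 0.012, "dy": -0.001, "dz": 0, "ax": 0, "ay": 0, "az": 0}
    - {"dx": 0.012, "dy": 0, "dz": 0, "ax": 0, "ay": 0, "az": 0}
    - {"dx": 0.006, "dy": 0, "dz": 0, "ax": 0, "ay": 0, "az": 0}
    - {"dx": 0, "dy": 0, "dz": 0, "ax": 0, "ay": 0, "az": 0}
    - {"dx": 0, "dy": 0, "dz": 0, "ax": 0, "ay": 0, "az": 0}
  claw: 0

```text
time_s: 16.28
ee_pos: [0.5458, 0.2055, 0.1077]
eef_rot: [-3.141, 0.001, 1.68]
force: [-0.4, -0.7, -1.0]
grip_width: 0.008
```

Call:
play_rows:
  commands:
    - {"dx": 0, "dy": 0, "dz": 0.005, "ax": 0, "ay": 0, "az": 0}
    - {"dx": 0, "dy": 0, "dz": 0.006, "ax": 0, "ay": 0, "az": 0}
    - {"dx": 0, "dy": 0, "dz": 0.005, "ax": 0, "ay": 0, "az": 0}
    - {"dx": 0, "dy": 0, "dz": 0.002, "ax": 0, "ay": 0, "az": 0}
    - {"dx": 0, "dy": 0, "dz": 0, "ax": 0, "ay": 0, "az": 0}

```text
time_s: 16.7
ee_pos: [0.5452, 0.205, 0.0864]
eef_rot: [-3.139, 0.002, 1.68]
force: [-0.2, 0.3, -0.2]
grip_width: 0.0005
```

```bash
python3 plan.py .547 .204 .085 96.2 1
```

```text
pos [0.5452 0.205  0.0864] yaw 96.27 F [-0.2  0.3 -0.2] t 16.7 grip 0.0005
{'dx': -0.0012, 'dy': 0.0017, 'dz': 0.0014} [-0.16  0.11  0.07]
```

Call:
play_rows:
  commands:
    - {"dx": 0, "dy": 0.001, "dz": 0.001, "ax": 0, "ay": 0, "az": 0}
    - {"dx": 0, "dy": 0, "dz": 0.001, "ax": 0, "ay": 0, "az": 0}
    - {"dx": 0, "dy": 0, "dz": 0.001, "ax": 0, "ay": 0, "az": 0}
    - {"dx": 0, "dy": 0, "dz": 0.001, "ax": 0, "ay": 0, "az": 0}
    - {"dx": 0, "dy": 0, "dz": 0.001, "ax": 0, "ay": 0, "az": 0}

```text
time_s: 17.12
ee_pos: [0.5475, 0.2051, 0.0855]
eef_rot: [3.141, 0.001, 1.679]
force: [-4.6, -0.9, 9.5]
grip_width: 0.0003
```

Call:
play_rows:
  commands:
    - {"dx": 0, "dy": 0, "dz": -0.003, "ax": 0, "ay": 0, "az": 0}
    - {"dx": -0.01, "dy": 0, "dz": -0.003, "ax": 0, "ay": 0, "az": 0}
    - {"dx": -0.02, "dy": 0, "dz": 0, "ax": 0, "ay": 0, "az": 0}
    - {"dx": -0.018, "dy": 0, "dz": 0, "ax": 0, "ay": 0, "az": 0}
    - {"dx": -0.006, "dy": 0, "dz": 0, "ax": 0, "ay": 0, "az": 0}

```text
time_s: 17.53
ee_pos: [0.5542, 0.1492, 0.0933]
eef_rot: [3.139, 0.001, 1.682]
force: [-0.2, 0.2, 0.6]
grip_width: 0.0009
```

```bash
python3 plan.py .5535 .146 .086 96.2 1
```

```text
pos [0.5542 0.1492 0.0933] yaw 96.35 F [-0.2  0.2  0.6] t 17.5333 grip 0.0009
{'dx': -0.0031, 'dy': -0.0011, 'dz': 0.0073} [0.14 0.03 0.15]
```

Front end top at 0.0855 − 0.008 ≈ 0.0775 with 9.5 N: seated. Now the rear end.

Call:
play_rows:
  commands:
    - {"dx": 0, "dy": -0.001, "dz": 0.003, "ax": 0.1, "ay": 0, "az": 0}
    - {"dx": 0, "dy": 0, "dz": 0.003, "ax": 0, "ay": 0, "az": 0}
    - {"dx": 0, "dy": 0, "dz": 0.001, "ax": 0, "ay": 0, "az": 0}
    - {"dx": 0, "dy": 0, "dz": 0.001, "ax": 0, "ay": 0, "az": 0}
    - {"dx": 0, "dy": 0, "dz": 0.001, "ax": 0, "ay": 0, "az": 0}

```text
time_s: 17.95
ee_pos: [0.5539, 0.1478, 0.0854]
eef_rot: [3.14, 0.002, 1.68]
force: [-7.3, -9.4, 23.7]
grip_width: 0.0004
```

Call:
play_rows:
  commands:
    - {"dx": 0, "dy": 0, "dz": 0.001, "ax": 0, "ay": 0, "az": 0}
    - {"dx": 0, "dy": 0, "dz": 0.001, "ax": 0, "ay": 0, "az": 0}
    - {"dx": 0, "dy": 0, "dz": 0.001, "ax": 0, "ay": 0, "az": 0}
    - {"dx": 0, "dy": 0, "dz": 0.001, "ax": 0, "ay": 0, "az": 0}
    - {"dx": 0, "dy": 0, "dz": 0, "ax": 0, "ay": 0, "az": 0}

```text
time_s: 18.37
ee_pos: [0.5542, 0.1483, 0.086]
eef_rot: [3.138, 0.007, 1.683]
force: [0.0, 0.2, -0.4]
grip_width: 0.0005
```

Call:
play_rows:
  commands:
    - {"dx": 0, "dy": 0, "dz": -0.02, "ax": 0, "ay": 0, "az": -0.1}
    - {"dx": 0, "dy": 0, "dz": -0.03, "ax": 0.1, "ay": -0.2, "az": 0}
    - {"dx": -0.02, "dy": 0, "dz": -0.02, "ax": 0.1, "ay": -0.1, "az": 0}
    - {"dx": -0.035, "dy": 0, "dz": 0, "ax": 0, "ay": 0, "az": 0}
    - {"dx": -0.035, "dy": 0, "dz": 0, "ax": 0, "ay": 0, "az": 0}

```text
time_s: 18.78
ee_pos: [0.5631, 0.0652, 0.1587]
eef_rot: [-3.139, 0.012, 1.697]
force: [0.0, -0.7, -0.1]
grip_width: 0.0007
```

```bash
python3 plan.py .5705 -.011 .14 96.2 5
```

```text
pos [0.5631 0.0652 0.1587] yaw 97.2 F [ 0.  -0.7 -0.1] t 18.7833 grip 0.0007
{'dx': -0.0153, 'dy': -0.0004, 'dz': 0.0039} [-0.03  0.14  0.2 ]
{'dx': -0.0153, 'dy': -0.0004, 'dz': 0.0039} [-0.03  0.14  0.2 ]
{'dx': -0.0153, 'dy': -0.0003, 'dz': 0.0038} [-0.03  0.14  0.2 ]
{'dx': -0.0153, 'dy': -0.0003, 'dz': 0.0038} [-0.03  0.14  0.2 ]
{'dx': -0.0153, 'dy': -0.0002, 'dz': 0.0038} [-0.03  0.14  0.2 ]
```

Call:
play_rows:
  commands:
    - {"dx": -0.02, "dy": 0, "dz": 0.004, "ax": 0, "ay": 0.2, "az": 0.3}
    - {"dx": -0.02, "dy": 0, "dz": 0.004, "ax": 0, "ay": 0.2, "az": 0.3}
    - {"dx": -0.018, "dy": 0, "dz": 0.003, "ax": 0, "ay": 0.2, "az": 0.3}
    - {"dx": -0.012, "dy": 0, "dz": 0, "ax": 0, "ay": 0.1, "az": 0.1}
    - {"dx": 0, "dy": 0, "dz": 0, "ax": 0, "ay": 0, "az": 0}

```text
time_s: 19.2
ee_pos: [0.5727, -0.0096, 0.1487]
eef_rot: [-3.141, -0.0, 1.678]
force: [0.4, 0.3, 0.9]
grip_width: 0.0
```

```bash
python3 - <<'E'
from h import *
import pickle
a=grab('wrist'); pickle.dump(a,open('w6.pkl','wb'))
cv2.imwrite('pics/w6.png',a[0][80:480,150:500,::-1])
for y,z in((.0157,.109),(.0952,.083)): print(proj(a,[[.5475-.109*(y-.2),y,z]])-[150,80])
E
python3 plan.py .5705 -.011 .1 96.2 5|head -2
```

```text
[[168.75712929 150.19840316]]
[[168.47732087   9.16064915]]
pos [ 0.5725 -0.0086  0.1486] yaw 96.17 F [ 0.5 -0.1 -0.1] t 19.25 grip 0.0003
{'dx': -0.0004, 'dy': -0.0005, 'dz': 0.0097} [-0.   -0.01 -0.01]
```

View pics/w6.png

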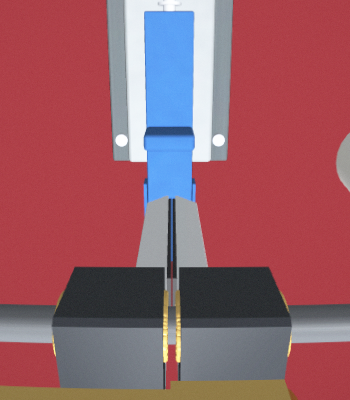

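Call:
play_rows:
  commands:
    - {"dx": 0, "dy": -0.001, "dz": 0.012, "ax": 0, "ay": 0, "az": 0}
    - {"dx": 0, "dy": -0.001, "dz": 0.014, "ax": 0, "ay": 0, "az": 0}
    - {"dx": 0, "dy": -0.001, "dz": 0.012, "ax": 0, "ay": 0, "az": 0}
    - {"dx": 0, "dy": 0, "dz": 0.005, "ax": 0, "ay": 0, "az": 0}
    - {"dx": 0, "dy": 0, "dz": 0, "ax": 0, "ay": 0, "az": 0}

```text
time_s: 19.67
ee_pos: [0.57, -0.003, 0.1052]
eef_rot: [3.14, -0.001, 1.684]
force: [0.0, 0.3, 0.2]
grip_width: 0.0003
```

```bash
python3 plan.py .569 .004 .099 96.2 5|head -2
```

```text
pos [ 0.57   -0.003   0.1052] yaw 96.46 F [0.  0.3 0.2] t 19.6667 grip 0.0003
{'dx': 0.0014, 'dy': -0.0, 'dz': 0.0012} [ 0.02 -0.01  0.05]
```

Call:
play_rows:
  commands:
    - {"dx": 0, "dy": 0, "dz": 0.003, "ax": 0, "ay": 0, "az": 0.2}
    - {"dx": 0.002, "dy": 0, "dz": 0.002, "ax": 0, "ay": 0, "az": 0}
    - {"dx": 0.003, "dy": 0, "dz": 0.001, "ax": 0, "ay": 0, "az": 0}
    - {"dx": 0.002, "dy": 0, "dz": 0, "ax": 0, "ay": 0, "az": 0}
    - {"dx": 0.002, "dy": 0, "dz": 0, "ax": 0, "ay": 0, "az": 0}

```text
time_s: 20.08
ee_pos: [0.5697, 0.0081, 0.1005]
eef_rot: [3.138, 0.001, 1.682]
force: [1.4, -2.8, -1.5]
grip_width: 0.0006
```

Call:
play_rows:
  commands:
    - {"dx": 0.003, "dy": 0, "dz": 0, "ax": 0, "ay": 0, "az": 0}
    - {"dx": 0.003, "dy": 0, "dz": 0, "ax": 0, "ay": 0, "az": 0}
    - {"dx": 0.003, "dy": 0, "dz": 0, "ax": 0, "ay": 0, "az": 0}
    - {"dx": 0.003, "dy": 0, "dz": 0, "ax": 0, "ay": 0, "az": 0}
    - {"dx": 0.003, "dy": 0, "dz": 0, "ax": 0, "ay": 0, "az": 0}

```text
time_s: 20.5
ee_pos: [0.5681, 0.0235, 0.1008]
eef_rot: [3.138, 0.002, 1.681]
force: [0.3, -2.6, -2.5]
grip_width: 0.0004
```

```bash
python3 plan.py .559 .094 .099 96.2 15|head -2
```

```text
pos [0.5681 0.0235 0.1008] yaw 96.31 F [ 0.3 -2.6 -2.5] t 20.5 grip 0.0004
{'dx': 0.0047, 'dy': -0.0001, 'dz': 0.0001} [0.01 0.01 0.01]
```

Call:
play_rows:
  commands:
    - {"dx": 0.004, "dy": 0, "dz": 0, "ax": 0, "ay": 0, "az": 0}
    - {"dx": 0.004, "dy": 0, "dz": 0, "ax": 0, "ay": 0, "az": 0}
    - {"dx": 0.004, "dy": 0, "dz": 0, "ax": 0, "ay": 0, "az": 0}
    - {"dx": 0.004, "dy": 0, "dz": 0, "ax": 0, "ay": 0, "az": 0}
    - {"dx": 0.004, "dy": 0, "dz": 0, "ax": 0, "ay": 0, "az": 0}

```text
time_s: 20.92
ee_pos: [0.5657, 0.0454, 0.1008]
eef_rot: [3.138, 0.002, 1.681]
force: [-0.0, -2.7, -2.2]
grip_width: 0.0007
```

Call:
play_rows:
  commands:
    - {"dx": 0.004, "dy": 0, "dz": 0, "ax": 0, "ay": 0, "az": 0}
    - {"dx": 0.004, "dy": 0, "dz": 0, "ax": 0, "ay": 0, "az": 0}
    - {"dx": 0.004, "dy": 0, "dz": 0, "ax": 0, "ay": 0, "az": 0}
    - {"dx": 0.004, "dy": 0, "dz": 0, "ax": 0, "ay": 0, "az": 0}
    - {"dx": 0.004, "dy": 0, "dz": 0, "ax": 0, "ay": 0, "az": 0}

```text
time_s: 21.33
ee_pos: [0.5632, 0.0676, 0.1008]
eef_rot: [3.138, 0.002, 1.681]
force: [1.6, -3.7, -2.2]
grip_width: 0.0007
```

```bash
python3 plan.py .5535 .145 .1 96.2 15|head -2
```

```text
pos [0.5632 0.0676 0.1008] yaw 96.31 F [ 1.6 -3.7 -2.2] t 21.3333 grip 0.0007
{'dx': 0.0052, 'dy': -0.0001, 'dz': 0.0} [0.02 0.01 0.01]
```

Call:
play_rows:
  commands:
    - {"dx": 0.005, "dy": 0, "dz": 0, "ax": 0, "ay": 0, "az": 0}
    - {"dx": 0.005, "dy": 0, "dz": 0, "ax": 0, "ay": 0, "az": 0}
    - {"dx": 0.005, "dy": 0, "dz": 0, "ax": 0, "ay": 0, "az": 0}
    - {"dx": 0.005, "dy": 0, "dz": 0, "ax": 0, "ay": 0, "az": 0}
    - {"dx": 0.005, "dy": 0, "dz": 0, "ax": 0, "ay": 0, "az": 0}

```text
time_s: 21.75
ee_pos: [0.5602, 0.095, 0.1008]
eef_rot: [3.137, 0.002, 1.681]
force: [1.8, -4.5, -1.8]
grip_width: 0.0006
```

Call:
play_rows:
  commands:
    - {"dx": 0.005, "dy": 0, "dz": 0, "ax": 0, "ay": 0, "az": 0}
    - {"dx": 0.005, "dy": 0, "dz": 0, "ax": 0, "ay": 0, "az": 0}
    - {"dx": 0.005, "dy": 0, "dz": 0, "ax": 0, "ay": 0, "az": 0}
    - {"dx": 0.004, "dy": 0, "dz": 0, "ax": 0, "ay": 0, "az": 0}
    - {"dx": 0.003, "dy": 0, "dz": 0, "ax": 0, "ay": 0, "az": 0}

```text
time_s: 22.17
ee_pos: [0.5575, 0.1199, 0.1008]
eef_rot: [3.137, 0.002, 1.681]
force: [1.5, -3.2, -3.0]
grip_width: 0.0004
```

Call:
play_rows:
  commands:
    - {"dx": 0.002, "dy": 0, "dz": 0, "ax": 0, "ay": 0, "az": 0}
    - {"dx": 0.002, "dy": 0, "dz": 0, "ax": 0, "ay": 0, "az": 0}
    - {"dx": 0.002, "dy": 0, "dz": 0, "ax": 0, "ay": 0, "az": 0}
    - {"dx": 0.002, "dy": 0, "dz": 0, "ax": 0, "ay": 0, "az": 0}
    - {"dx": 0.002, "dy": 0, "dz": 0, "ax": 0, "ay": 0, "az": 0}

```text
time_s: 22.58
ee_pos: [0.5563, 0.131, 0.1008]
eef_rot: [3.137, 0.002, 1.681]
force: [1.9, -2.9, -1.6]
grip_width: 0.0001
```

Call:
play_rows:
  commands:
    - {"dx": 0.002, "dy": 0, "dz": 0, "ax": 0, "ay": 0, "az": 0}
    - {"dx": 0.001, "dy": 0, "dz": 0, "ax": 0, "ay": 0, "az": 0}
    - {"dx": 0.001, "dy": 0, "dz": 0, "ax": 0, "ay": 0, "az": 0}
    - {"dx": 0.001, "dy": 0, "dz": 0, "ax": 0, "ay": 0, "az": 0}
    - {"dx": 0.001, "dy": 0, "dz": 0, "ax": 0, "ay": 0, "az": 0}

```text
time_s: 23.0
ee_pos: [0.5556, 0.1376, 0.1008]
eef_rot: [3.137, 0.002, 1.681]
force: [1.2, -2.6, -1.3]
grip_width: 0.0002
```

Call:
play_rows:
  commands:
    - {"dx": 0.001, "dy": 0, "dz": 0, "ax": 0, "ay": 0, "az": 0}
    - {"dx": 0.001, "dy": 0, "dz": 0, "ax": 0, "ay": 0, "az": 0}
    - {"dx": 0.001, "dy": 0, "dz": 0, "ax": 0, "ay": 0, "az": 0}
    - {"dx": 0.001, "dy": 0, "dz": 0, "ax": 0, "ay": 0, "az": 0}
    - {"dx": 0.001, "dy": 0, "dz": 0, "ax": 0, "ay": 0, "az": 0}

```text
time_s: 23.42
ee_pos: [0.555, 0.143, 0.1008]
eef_rot: [3.137, 0.002, 1.681]
force: [1.8, -2.5, -1.1]
grip_width: 0.001
```

Call:
play_rows:
  commands:
    - {"dx": 0.001, "dy": 0, "dz": 0, "ax": 0, "ay": 0, "az": 0}
    - {"dx": 0.001, "dy": 0, "dz": 0, "ax": 0, "ay": 0, "az": 0}
    - {"dx": 0.001, "dy": 0, "dz": 0, "ax": 0, "ay": 0, "az": 0}
    - {"dx": 0.001, "dy": 0, "dz": 0, "ax": 0, "ay": 0, "az": 0}
    - {"dx": 0.001, "dy": 0, "dz": 0, "ax": 0, "ay": 0, "az": 0}

```text
time_s: 23.83
ee_pos: [0.5545, 0.1474, 0.1008]
eef_rot: [3.137, 0.004, 1.681]
force: [2.6, -15.8, -0.7]
grip_width: 0.0006
```

Call:
play_rows:
  commands:
    - {"dx": 0.001, "dy": 0, "dz": 0, "ax": 0, "ay": 0, "az": 0}
    - {"dx": 0.001, "dy": 0, "dz": 0, "ax": 0, "ay": 0, "az": 0}
    - {"dx": 0, "dy": 0, "dz": 0, "ax": 0, "ay": 0, "az": 0}
    - {"dx": 0, "dy": 0, "dz": 0, "ax": 0, "ay": 0, "az": 0}
    - {"dx": 0, "dy": 0, "dz": 0, "ax": 0, "ay": 0, "az": 0}

```text
time_s: 24.25
ee_pos: [0.5545, 0.1471, 0.101]
eef_rot: [3.138, 0.008, 1.68]
force: [1.2, -3.6, -2.6]
grip_width: 0.0001
```

Call:
play_rows:
  commands:
    - {"dx": -0.003, "dy": 0, "dz": 0, "ax": 0, "ay": 0, "az": 0}
    - {"dx": -0.01, "dy": 0, "dz": -0.005, "ax": 0, "ay": 0, "az": 0}
    - {"dx": -0.01, "dy": 0, "dz": -0.03, "ax": 0, "ay": 0, "az": 0}
    - {"dx": 0, "dy": 0, "dz": -0.04, "ax": 0, "ay": 0, "az": 0}
    - {"dx": 0, "dy": 0, "dz": -0.04, "ax": 0, "ay": 0, "az": 0}

```text
time_s: 24.67
ee_pos: [0.5531, 0.1231, 0.2125]
eef_rot: [-3.13, 0.007, 1.682]
force: [1.1, 1.0, -0.4]
grip_width: 0.0005
```

Call:
play_rows:
  commands:
    - {"dx": -0.02, "dy": 0, "dz": -0.03, "ax": 0, "ay": 0, "az": 0}
    - {"dx": -0.02, "dy": 0, "dz": -0.03, "ax": 0, "ay": 0, "az": 0}
    - {"dx": -0.01, "dy": 0, "dz": -0.01, "ax": 0, "ay": 0, "az": 0}
    - {"dx": 0, "dy": 0, "dz": 0, "ax": 0, "ay": 0, "az": 0}
    - {"dx": 0, "dy": 0, "dz": 0, "ax": 0, "ay": 0, "az": 0}

```text
time_s: 25.08
ee_pos: [0.5602, 0.0707, 0.2981]
eef_rot: [3.138, 0.005, 1.683]
force: [-0.2, 0.6, 0.0]
grip_width: 0.0009
```

```bash
python3 - <<'E'
from h import *
a=grab('wrist','w7.png'); hsv=cv2.cvtColor(a[0],cv2.COLOR_RGB2HSV)
m=cv2.inRange(hsv,(100,100,60),(125,255,255)); m[300:]=0; m[:,:250]=0;m[:,420:]=0
c=max(cv2.findContours(m,0,1)[0],key=cv2.contourArea); print('rail front',onz(a,[[320,c[:,0,1].min()]],.083), ctrl.get_obs()['force'])
s=grab('scene','s7.png')
E
```

```text
rail front [[0.54047595 0.235666   0.083     ]] [-0.11757098  0.0050901   0.72925137]
```

View pics/w7.png

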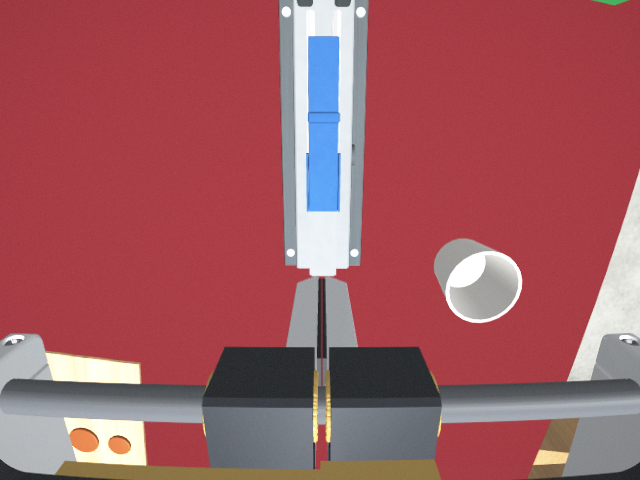

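```bash
python3 - <<'E'
from h import *
import pickle
a=pickle.load(open('w1.pkl','rb')); b=pickle.load(open('w3.pkl','rb'))
p=onz(a,[[314,53],[319,292]],.005); print(p, 'mid y',p[:,1].mean(),'len',np.linalg.norm(p[0]-p[1])); print(onz(b,[[327,114.5]],.005))
workorder.hand_in()
E
```

```text
[[ 0.50153566  0.29207165  0.005     ]
 [ 0.53077703 -0.0272405   0.005     ]] mid y 0.13241557192616235 len 0.32064826385806305
[[0.53812914 0.2946005  0.005     ]]
the job is handed in; nothing more can be done
```

The clip strip is loaded and the blue cover rail is fully home. I handed the job in at about 25 s of the 67 s allowed.

- **Strip:** I gripped it across its width and held it level above the stop height. I then pushed the follower back about 10 mm, feeling contact build from 3 to 7 N. With its front end behind the orange stop, I lowered it into the channel and pressed until the floor pushed back with about 10 N. After release, closed-finger presses at both ends found the top at about 0.0775 m, where 0.077 m is a fully seated strip.
- **Rail:** It slid at about 3–4 N, passed over the strip without catching, and met a hard stop at 15.8 N after about 140 mm. The last picture puts its front about 141 mm further on, within the stated starting opening of 130 to 145 mm. The arm was then clear, with no force on the tool.

**Less tidy points:**
- The press on the strip's rear end briefly peaked at about 24 N, just under the 25 N limit.
- The strip brushed the channel lip with 2–3 N on the way down, and I shifted it sideways by about 1 mm.
- The follower force rose less steeply than described. I relied on the camera view of the gap to the stop rather than on force alone.
- My last check used base-end measurements from pictures taken before the rail moved. They put the base's middle about 43 mm from the origin implied by the rail's home position. I take this to mean the channel's middle is not the base's middle, which fits where the prongs are.
- The jar, pot and box were never approached, but I did not measure them again at the end.

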